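# Gauge a pastry rod

## Robot

A 6-joint arm with a two-finger parallel gripper is mounted at the origin on the work surface. World frame = base frame: x ahead of the robot, y to its left, z up, the work surface at z = 0. Lengths are in m, angles in rad, forces in N, time in s.
With the tool pointing down it reaches from about 0.225 to 0.875 m from the base axis. Payload 3.4 kg.
Tool frame: the origin (TCP) lies on the centre line of the jaws, within the pads' length; the fingertips stand 19 mm ahead of it and the grasp point (between the pads) is the TCP (nose_length is the distance from the TCP to the fingertips, in m); z points along the fingers, y is the direction in which the jaws open and shut (so a half turn about z gives the same grasp; the last joint's range is limited). The gripper opens to 85 mm and grips with 20 to 120 N. Pads are 22 mm wide; open, the fingers measure 114 mm over their backs; the gripper's body (76 mm by 85 mm) begins 54 mm behind the grasp point. The pads swing forward as they close: fully open they stand 13 mm farther back than shut.
Start: joints at [1.201, 0.276, 1.505, -0, 1.361, -0.121], TCP at [0.142, 0.557, 0.221] pointing down, gripper open.
Joint ranges: [-2.89, 2.89], [-0.75, 2.08], [0.22, 2.7], [-1.18, 4.32], [0.11, 2.71], [-2.7, 2.7]. Speed limits (rad/s): [2.57, 2.57, 3.14, 3.14, 3.14, 3.14].

## Interface

Orientations are given as a unit quaternion [w, x, y, z].
In Python, from rig import * gives the robot as it stands.
- The arm moves only by the shell command python3 -m jog 'ROWS' [OPENING] [FORCE]. ROWS is JSON, one flat list of numbers, 6 for each row, row after row: the shift along the tool's x, y, z in mm, then the turn, a rotation vector about the tool's x, y, z in degrees. In form: [tx, ty, tz, wx, wy, wz, tx, ty, tz, wx, wy, wz, ...]. A call has 1 to 10 rows; each row is the pose to reach, as a shift and turn from the pose commanded when the call began, along the tool's axes at that moment; what a row does not reach only later rows make up. A row lasts 1/8 s, in which the tool goes at most 62.5 mm and 10.7 degrees, less where a joint would pass 70% of its speed; a pose out of reach is approached as far as the arm can. A call with a gripper value outside its range is refused whole. OPENING is the closure, from 0 (fully open) to 1 (shut), set as the call begins (- or left out, the last holds). The fingers move at their own pace and stop on an object; FORCE is the grip in N (left out, the last holds). Time passes only in rows, so rows that repeat a pose let the fingers close. It gives the time, the measured TCP pose, the force and the opening at its end, in the units of the state.
- get_state(): the state, without advancing time (a new reading comes with each control period).
- get_image(name): name is "scene" or "side" or "wrist"; returns a dict with "frame" (400x640x3 uint8, red, green, blue), "camera_matrix" (3x3 intrinsics, pixels), "rvec" (rotation vector, rad) and "tvec" (3), from world to camera coordinates, as OpenCV has them. Camera axes: x right, y down, z forward; pixel columns grow to the right and rows downward; lengths in m; the calibration is good to about 2 mm. A picture is of the moment at which its call begins. There is no depth.
- sign_off(): hands the job in, once; it reports no verdict.
The state is a dict: "clock": time; "qpos": joint angles; "qd": joint speeds; "effort": joint torques, N m; "position": TCP position; "ee_rot": TCP orientation; "contact_force": force on the tool from outside, world axes, zero at the start; "moment": the same for the moment, N m; "width": finger opening in m.
Only numpy, scipy, OpenCV 4.12 (cv2) and the standard library are available. Lean on these libraries where they do the work, as an engineer would, in place of code of your own. Each camera call takes 0.05 s, during which the arm holds its last target.

## Task

Two wooden pastry rods lean in the rack; gauge the one in the rest nearer to the hole gauge. Push it well through the gauge's widest hole first, then draw it out and find the narrowest hole that it passes through, and leave it standing in that hole, pushed down to the stop board and released. Leave the other rod in its rest and do not disturb the things around.

Things in the scene. Friction and masses are not known exactly. Their poses are not given: they have to be found in the camera images.
- gauge: fixed wooden hole gauge, 264 mm wide; origin on the table under the middle of its plate's upper face; y along the row of holes, x away from the robot (yaw within 0.3 rad). The 100 x 240 x 20 mm plate faces up and back to the robot, hole axes 30 degrees from vertical; face centre 125 mm, top edge 150 mm high. A blind stop board lies parallel, its face 90 mm below the plate's upper face
- hole_wide (a point): mouth centre of the widest of three round through holes in a row 72 mm apart (the +y one), 36 mm diameter, mouth chamfered 2 mm, in the plate's upper face; z points out of the hole along its axis (up and towards the robot), y along the row
- hole_middle (a point): mouth centre of the middle hole, 29 mm diameter, axes as for hole_wide
- hole_narrow (a point): mouth centre of the narrowest hole (the -y one), 22 mm diameter, axes as for hole_wide
- rack: fixed wooden rack, 190 mm wide along its y, with two open rests 100 mm apart; origin on the table 30 mm below the foot of the rests; x away from the robot (yaw within 0.3 rad). Each rest is an inclined board 100 mm long with 14 mm cheeks 34 mm apart and a foot ledge; a rod lies on it 30 degrees from vertical, top towards the robot, its upper 80 mm free
- rest_job (a point): foot of the rest nearer to the gauge (-y side): middle of the corner where board and ledge meet; z up along the rest (30 degrees from vertical, towards the robot)
- rest_spare (a point): the same for the rest farther from the gauge (+y side)
- rod_thick: the thick pastry rod: plain round light-wood rod, 26 mm diameter, 180 mm long, ends chamfered 3 mm in radius over the last 5 mm. Its z axis runs along the rod, up from foot to top; its origin is on the rim line at the foot end, 13 mm off the axis. Starts in either rest of the rack, leaning 30 degrees.
- rod_thick_foot (a point): centre of the lower end face of the thick rod, on its axis
- rod_thick_top (a point): centre of the upper end face of the thick rod, on its axis, 180 mm from the foot
- rod_thin: the thin pastry rod: plain round light-wood rod, 19 mm diameter, 180 mm long, ends chamfered 3 mm in radius over the last 5 mm. Its z axis runs along the rod, up from foot to top; its origin is on the rim line at the foot end, 9.5 mm off the axis. Starts in either rest of the rack, leaning 30 degrees.
- rod_thin_foot (a point): centre of the lower end face of the thin rod, on its axis
- rod_thin_top (a point): centre of the upper end face of the thin rod, on its axis, 180 mm from the foot
- jar: closed amber glass jar, 66 mm across, 90 mm high, origin under its base
- mug: white mug, 84 mm across, 90 mm high, origin under its base
- bowl: red plastic mixing bowl, 220 mm across, 110 mm high, origin under its base
- carton: white and blue drink carton, 70 x 70 x 200 mm, origin under its base
Things that resemble listed ones, but are neither listed nor needed, are in the scene too. What is shaped like the rack but yellow is not meant.

How it is judged:
By the outcome, as a careful person would: the job done as asked, in the order asked, and still so for the second after the job is handed in, with the robot touching nothing.
It also fails if it takes over 61 s, if anything falls off the work surface, if the arm or the gripper's body presses on something with over 40 N, if the wrist force passes 120 N, or if a joint passes its speed limit or range.

## Working session

There is one attempt and no reset: what is moved stays moved. The work goes in short steps, Python scripts to look and compute and a shell command to move; the robot and the scene stay as the last step left them, time stands still between calls to the robot, and variables do not carry over. Pictures are saved under pics/ and viewed, and the job is handed in when it is done.

```bash
mkdir -p pics; ls
cat > h.py <<'E'
from rig import *
import numpy as np, cv2
from scipy.spatial.transform import Rotation as R
def cam(n):
    d=get_image(n); return d
def save(d,p,crop=None,s=1):
    f=d["frame"]
    if crop: f=f[crop[1]:crop[3],crop[0]:crop[2]]
    f=cv2.resize(f,None,fx=s,fy=s,interpolation=cv2.INTER_CUBIC)
    cv2.imwrite(p,f[:,:,::-1])
def ray(d,u,v):
    Rm=cv2.Rodrigues(np.array(d["rvec"],float))[0];t=np.array(d["tvec"],float).reshape(3)
    K=np.array(d["camera_matrix"]);c=-Rm.T@t
    r=Rm.T@np.linalg.solve(K,np.array([u,v,1.]));return c,r/np.linalg.norm(r)
def onz(d,u,v,z):
    c,r=ray(d,u,v);return c+r*(z-c[2])/r[2]
def two(d1,p1,d2,p2):
    c1,r1=ray(d1,*p1);c2,r2=ray(d2,*p2)
    s=np.linalg.lstsq(np.c_[r1,-r2],c2-c1,rcond=None)[0]
    a=c1+s[0]*r1;b=c2+s[1]*r2
    return (a+b)/2,np.linalg.norm(a-b)
def proj(d,P):
    return cv2.projectPoints(np.atleast_2d(np.array(P,float)),np.array(d["rvec"],float),np.array(d["tvec"],float),np.array(d["camera_matrix"],float),None)[0].reshape(-1,2)
E
python3 - <<'E'
from h import *
import pickle
s=get_state()
for k in s: print(k,np.round(s[k],3))
D={}
for n in("scene","side","wrist"):
    D[n]=cam(n);save(D[n],f"pics/{n}0.png")
    c,r=ray(D[n],320,200);print(n,c.round(3),r.round(3))
pickle.dump(D,open("d0.pkl","wb"))
E
```

```text
pics
clock 0.0
qpos [ 1.201  0.277  1.506 -0.     1.361 -0.121]
qd [-0.    -0.002  0.     0.002  0.001 -0.001]
effort [ 0.0000e+00 -4.1677e+01 -2.4580e+01 -0.0000e+00  1.1000e-02 -0.0000e+00]
position [0.141 0.557 0.22 ]
ee_rot [-0.     0.124  0.992 -0.001]
contact_force [-0.519 -0.515 -0.063]
moment [0.023 0.029 0.005]
width 0.085
scene [1.416 0.689 1.148] [-0.598 -0.453 -0.661]
side [0.369 1.336 1.567] [ 0.075 -0.665 -0.743]
wrist [0.078 0.573 0.374] [ 0.254 -0.077 -0.964]
```

View pics/scene0.png

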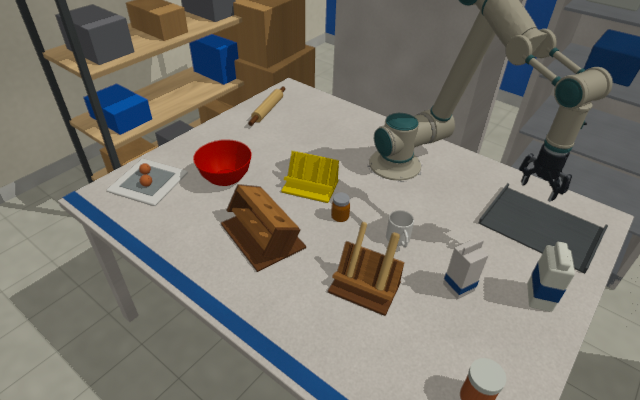

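View pics/side0.png

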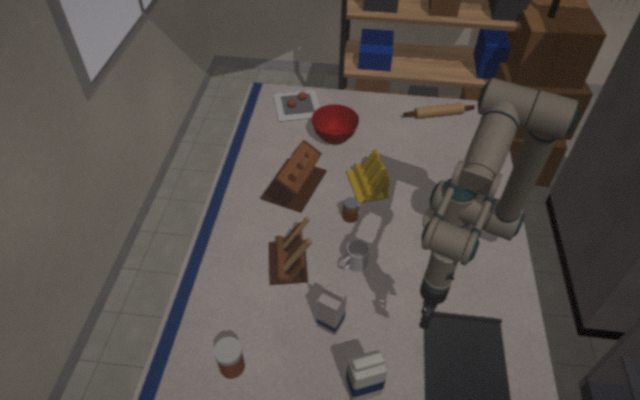

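View pics/wrist0.png

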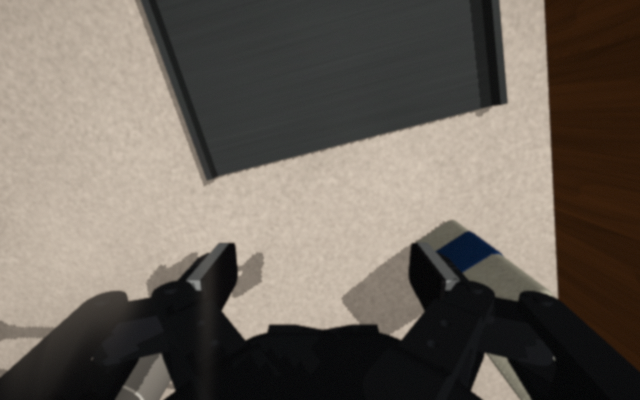

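The wooden rack with two rods is at scene (368,272). The gauge is at (262,225), and the yellow look-alike rack at (312,175) is not meant. I'll enlarge these to identify the rods and holes.

Run:
```python
from h import *
import pickle
D=pickle.load(open("d0.pkl","rb"))
save(D["scene"],"pics/s_rack.png",(310,200,450,320),5)
save(D["scene"],"pics/s_gauge.png",(210,170,320,280),5)
save(D["side"],"pics/d_both.png",(250,130,400,290),5*0.75)
print(onz(D["scene"],368,272,0.08),onz(D["scene"],262,215,.125))
```

```text
[0.61322382 0.26927009 0.08      ] [ 0.66768523 -0.10997201  0.125     ]
```

View pics/s_rack.png

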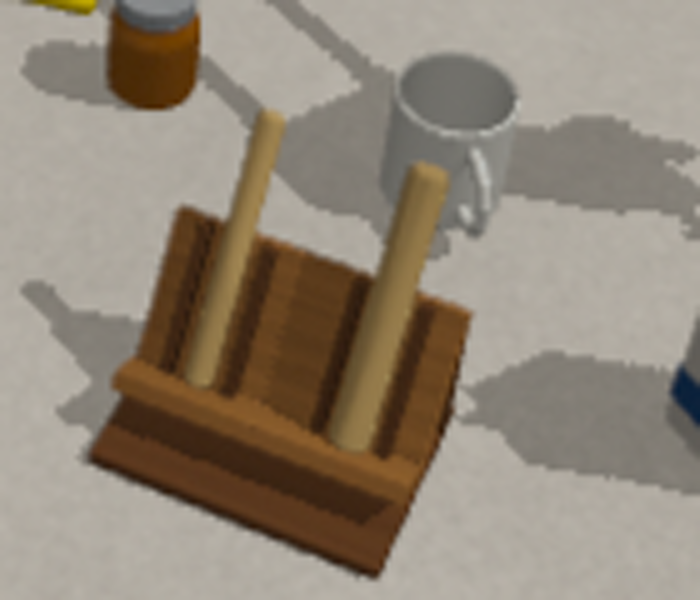

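View pics/s_gauge.png

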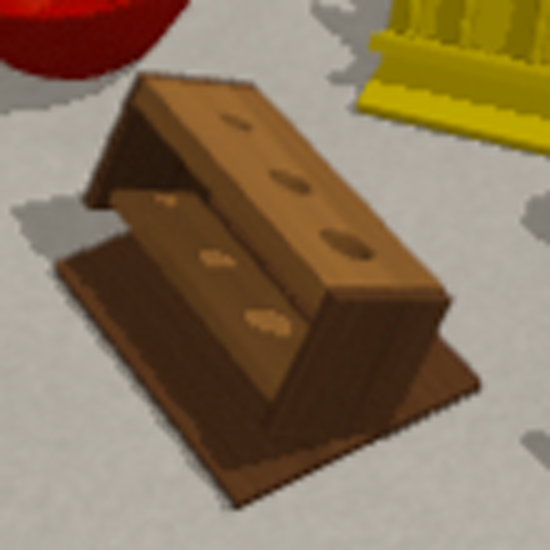

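View pics/d_both.png

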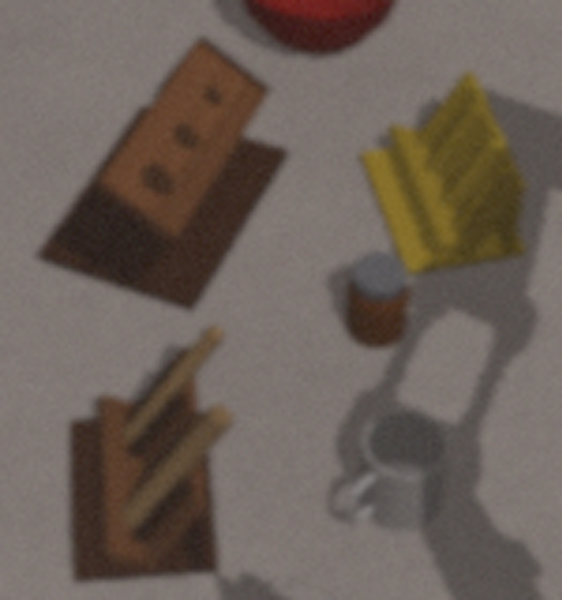

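Rack candidates: the brown rack at scene (368,272), with rods, and the yellow one at (312,175), empty and excluded. The brown rack fits. In its rest nearer the gauge (−y, left in scene), the rod with its top at (364,223) is visibly the thin one. The rod at (396,234) is thick and stays in place.

Run:
```python
from h import *
import pickle
D=pickle.load(open("d0.pkl","rb"));a,b=D["scene"],D["side"]
for n,p,q in [("thintop",(364,223.4),(307.1,218.8)),("thickt",(395.6,234.4),(308.7,239.9)),("thinfoot",(350,276.),(285.2,247.9)),
 ("wide",(279.6,218.8),(292.1,178)),("mid",(268.2,206.4),(299.6,166.3)),("nar",(257.2,194.6),(306.8,155.6))]:
    P,e=two(a,p,b,q);print(n,P.round(4),round(e,4))
for n,p in [("wide",(279.6,218.8)),("mid",(268.2,206.4)),("nar",(257.2,194.6))]: print(n,onz(a,*p,.125).round(4))
for n,p in [("wide",(292.1,178)),("mid",(299.6,166.3)),("nar",(306.8,155.6))]: print(n,onz(b,*p,.125).round(4))
print(a["camera_matrix"][0],b["camera_matrix"][0],D["wrist"]["camera_matrix"])
# wrist cam in tool
s=get_state();q=np.array(s["ee_rot"]);T=R.from_quat(q[[1,2,3,0]])
w=D["wrist"];c,r=ray(w,320,200)
print("cam in tool",T.inv().apply(c-np.array(s["position"])),T.inv().apply(r), T.as_matrix().round(3))
c,r2=ray(w,420,200);print(T.inv().apply(r2-r))
```

```text
thintop [0.5428 0.1954 0.1849] 0.0021
thickt [0.5243 0.2929 0.189 ] 0.0054
thinfoot [0.6241 0.2156 0.0288] 0.0014
wide [ 0.6397 -0.0602  0.1199] 0.0033
mid [ 0.6198 -0.1291  0.1205] 0.0043
nar [ 0.5996 -0.1987  0.1193] 0.0027
wide [ 0.6447 -0.0545  0.125 ]
mid [ 0.6248 -0.1229  0.125 ]
nar [ 0.605  -0.1921  0.125 ]
wide [ 0.6386 -0.0576  0.125 ]
mid [ 0.6189 -0.1276  0.125 ]
nar [ 0.5986 -0.1947  0.125 ]
[461.279516     0.         317.67728042] [506.16753287   0.         323.93264741] [[286.94478973   0.         322.74207397]
 [  0.         286.94478973 199.01846348]
 [  0.           0.           1.        ]]
cam in tool [ 0.06585517 -0.00039165 -0.15342989] [-0.26509896 -0.01052255  0.96416379] [[-0.969  0.246 -0.   ]
 [ 0.246  0.969 -0.001]
 [ 0.    -0.001 -1.   ]]
[ 0.01428152  0.33060996 -0.05058037]
```

```bash
cat >> h.py <<'E'
def axes(psi,tilt=30):
    t=np.radians(tilt);z=np.array([np.sin(t)*np.cos(psi),np.sin(t)*np.sin(psi),-np.cos(t)])
    y=np.array([-np.sin(psi),np.cos(psi),0]);return np.c_[np.cross(y,z),y,z]
def rel(P,M,s=None):
    s=s or get_state();q=np.array(s["ee_rot"]);T=R.from_quat(q[[1,2,3,0]])
    d=T.inv().apply(np.array(P)-np.array(s["position"]))*1000
    w=(T.inv()*R.from_matrix(M)).as_rotvec(degrees=True)
    return d.round(1),w.round(2)
def st():
    s=get_state();q=np.array(s["ee_rot"]);T=R.from_quat(q[[1,2,3,0]])
    print("t",round(s["clock"],2),"p",np.round(s["position"],4),"F",np.round(s["contact_force"],1),"M",np.round(s["moment"],2),"w",round(s["width"],4));print(T.as_matrix().round(4));return s,T
E
python3 - <<'E'
from h import *
psi=0.22;M=axes(psi);u=-M[:,2]
top=np.array([.543,.1955,.186])
print(rel(top+0.09*u,M), top+.09*u, rel(top+.09*u+[0,0,.06],M))
E
```

```text
(array([-438. , -271.8,  -43.1]), array([ -7.1 , -29.47, -26.22])) [0.49908461 0.18567967 0.26394229] (array([-438. , -271.9, -103.1]), array([ -7.1 , -29.47, -26.22]))
```

```bash
python3 -m jog '[0,0,-60,0,0,0, 0,0,-110,0,0,0, -60,-35,-110,0,0,0, -110,-68,-110,-2,-7,-7, -160,-100,-110,-3,-14,-13, -210,-130,-110,-5,-20,-18, -260,-162,-110,-6,-25,-22, -310,-195,-110,-7,-29.5,-26, -360,-225,-108,-7.1,-29.5,-26.2, -410,-255,-105,-7.1,-29.5,-26.2]' 0 30
python3 - <<'E'
from h import *
psi=0.22;M=axes(psi);u=-M[:,2]
top=np.array([.543,.1955,.186])
st();print(rel(top+0.09*u,M))
E
```

```text
clock: 1.4
position: [0.4764, 0.2077, 0.3264]
ee_rot: [0.258, -0.106, 0.96, 0.029]
contact_force: [0.8, 0.8, 0.4]
width: 0.0856
t 1.4 p [0.4764 0.2077 0.3264] F [0.8 0.8 0.4] M [ 0.01  0.24 -0.  ] w 0.0856
[[-0.8441 -0.2182  0.4898]
 [-0.1879  0.9759  0.1109]
 [-0.5022  0.0016 -0.8648]]
(array([ 16.4, -26.5,  62.7]), array([ 0.08,  0.14, -0.05]))
```

```bash
python3 -m jog '[16,-26,50,0,0,0, 16,-26,62,0,0,0, 16,-26,62,0,0,0]'
python3 - <<'E'
from h import *
import pickle
st()
d=cam("wrist");pickle.dump(d,open("w1.pkl","wb"));save(d,"pics/w1.png")
E
```

```text
clock: 1.78
position: [0.4988, 0.1881, 0.2642]
ee_rot: [0.257, -0.106, 0.96, 0.029]
contact_force: [-0.8, 0.6, 1.3]
width: 0.0852
t 1.77 p [0.4988 0.1881 0.2642] F [-0.8  0.6  1.3] M [-0.04  0.21  0.03] w 0.0852
[[-0.8452 -0.2177  0.4881]
 [-0.1877  0.976   0.1103]
 [-0.5004  0.0017 -0.8658]]
```

View pics/w1.png

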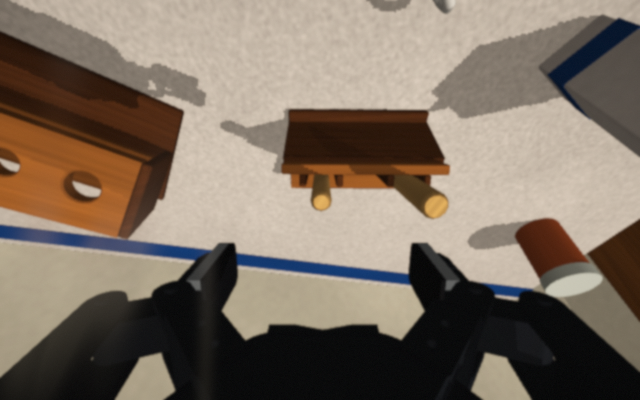

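Run:
```python
from h import *
import pickle
d=pickle.load(open("w1.pkl","rb"))
save(d,"pics/w1r.png",(280,150,460,230),4)
save(d,"pics/w1g.png",(0,120,200,240),4)
f=d["frame"];hsv=cv2.cvtColor(f,cv2.COLOR_RGB2HSV)
m=((hsv[:,:,2]>195)&(hsv[:,:,1]>70)&(hsv[:,:,0]>10)&(hsv[:,:,0]<32)).astype(np.uint8)
m[:,:280]=0;m[:150]=0;m[230:]=0
n,l,s,c=cv2.connectedComponentsWithStats(m)
for i in range(1,n):
    if s[i,4]>20: print(c[i],s[i])
a=pickle.load(open("d0.pkl","rb"))["scene"];b=pickle.load(open("d0.pkl","rb"))["side"]
print(onz(d,321,202,.1906),onz(a,364,223.4,.1906),onz(b,307.1,218.8,.1906))
print(onz(d,435,205,.1924),onz(a,395.6,234.4,.1924))
```

```text
[321.24503311 202.14569536] [315 196  14  13 151]
[436.09195402 206.51436782] [426 197  22  21 348]
[0.54291999 0.19603672 0.1906    ] [0.54873295 0.19946578 0.1906    ] [0.54187837 0.19880587 0.1906    ]
[0.52318867 0.29302399 0.1924    ] [0.52955816 0.29703071 0.1924    ]
```

View pics/w1r.png

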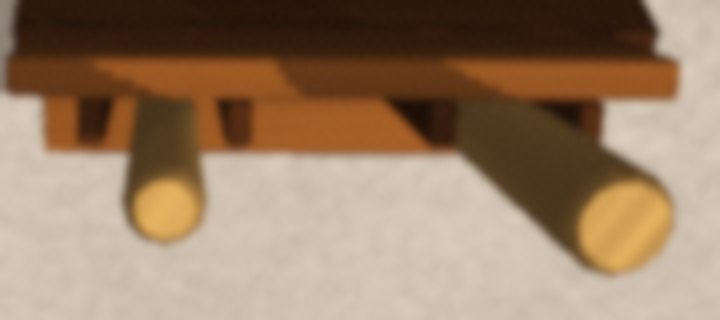

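View pics/w1g.png

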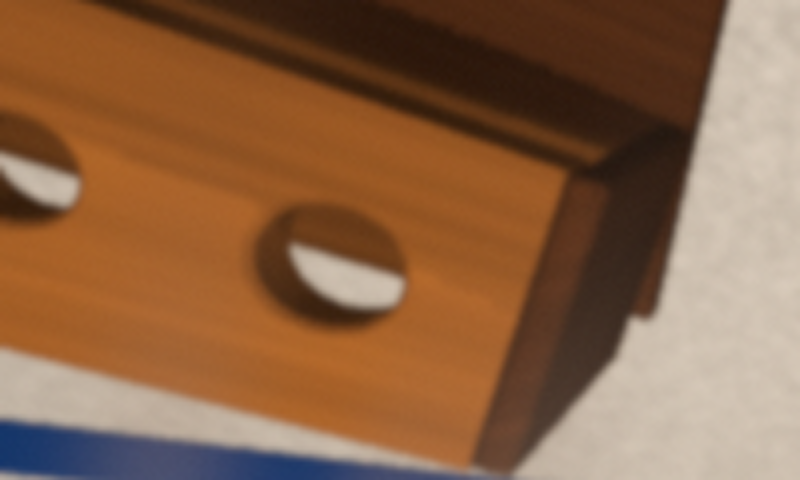

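Run:
```python
from h import *
psi=0.225;M=axes(psi);u=-M[:,2]
top=np.array([.543,.1963,.1906])
print(rel(top+0.05*u,M),rel(top-0.03*u,M))
```

```text
(array([-0.8, -2.3, 37.2]), array([-0.05,  0.18, -0.26])) (array([ -0.5,  -2.3, 117.2]), array([-0.05,  0.18, -0.26]))
```

```bash
python3 -m jog '[-0.7,-2.3,37,0,0,0, -0.6,-2.3,75,0,0.2,-0.2, -0.5,-2.3,105,0,0.2,-0.2, -0.5,-2.3,117,0,0.2,-0.2, -0.5,-2.3,117,0,0.2,-0.2]'
python3 - <<'E'
from h import *
st()
for n in("wrist","scene"):
    d=cam(n);save(d,f"pics/{n}2.png")
    if n=="scene": save(d,"pics/scene2.png",(300,160,460,300),5)
E
```

```text
clock: 2.45
position: [0.5571, 0.1996, 0.1643]
ee_rot: [0.257, -0.108, 0.96, 0.029]
contact_force: [-0.5, 0.4, 0.6]
width: 0.0855
t 2.45 p [0.5571 0.1996 0.1643] F [-0.5  0.4  0.6] M [-0.06  0.2   0.  ] w 0.0855
[[-8.449e-01 -2.224e-01  4.866e-01]
 [-1.930e-01  9.749e-01  1.105e-01]
 [-4.990e-01 -5.000e-04 -8.666e-01]]
```

View pics/wrist2.png

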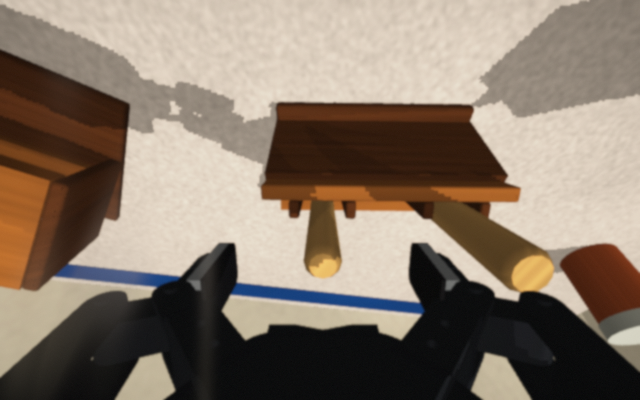

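View pics/scene2.png

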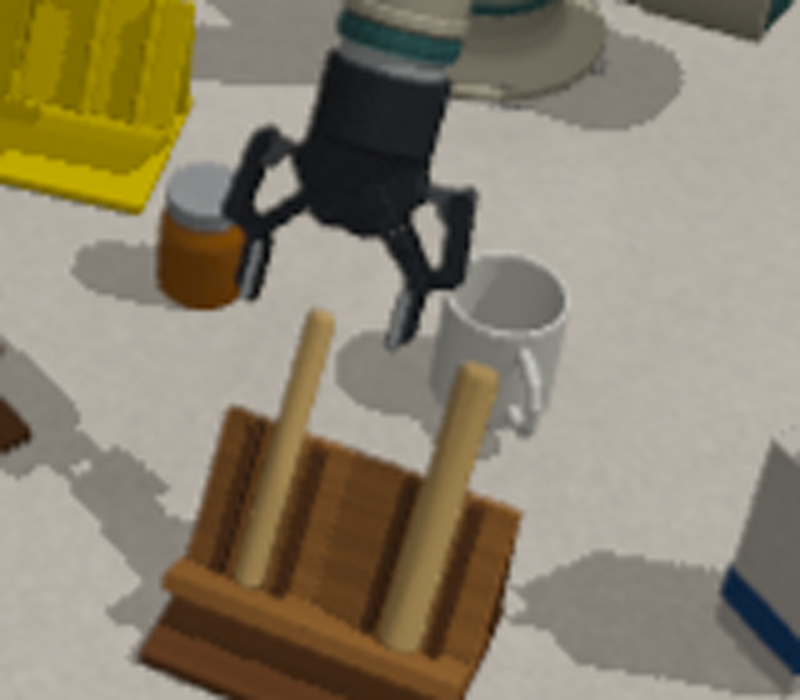

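Run:
```python
from h import *
s,T=st();p=np.array(s["position"])
d=cam("scene");w=cam("wrist")
pts={"tcp":[0,0,0],"tipL":[0,.0425,.006],"tipR":[0,-.0425,.006],"tipLshut":[0,.0425,.019],"rodtop":[0,0,-.03]}
for k,v in pts.items():
    P=p+T.apply(v);print(k,P.round(4),proj(d,P)[0].round(1),(proj(d,P)[0]-[300,160])*5,proj(w,P)[0].round(1))
for z in(.1906,.18,.17):print(z,onz(w,322.5,266,z),T.inv().apply(onz(w,322.5,266,z)-p))
for sc in (266,):
  print(two(w,(322.5,265),d,(363.8,222.8)))
```

```text
t 2.55 p [0.5572 0.1992 0.1652] F [-0.3 -0.2 -0.5] M [-0.07  0.26 -0.02] w 0.0859
[[-8.442e-01 -2.218e-01  4.880e-01]
 [-1.923e-01  9.751e-01  1.105e-01]
 [-5.004e-01 -6.000e-04 -8.658e-01]]
tcp [0.5572 0.1992 0.1652] [361.6 230.9] [307.9839712  354.61547445] [323.7 239.2]
tipL [0.5507 0.2413 0.16  ] [374.4 237.4] [371.81144579 386.89454258] [394.9 235.3]
tipR [0.5696 0.1584 0.1601] [348.1 228.3] [240.28778519 341.29775858] [252.4 235.1]
tipLshut [0.5571 0.2427 0.1488] [373.2 241.4] [366.07620759 407.04005324] [390.  227.5]
rodtop [0.5426 0.1958 0.1912] [364.2 221.6] [320.87374432 308.01274466] [323.9 264.2]
0.1906 [0.54521533 0.19578138 0.1906    ] [-0.00191234 -0.00064676 -0.02819057]
0.18 [0.56197693 0.19956814 0.18      ] [-0.01148657 -0.00066643 -0.01041462]
0.17 [0.57778977 0.20314055 0.17      ] [-0.02051886 -0.00068498  0.00635515]
(array([0.54596261, 0.19643682, 0.18938011]), np.float64(0.0009743632914031874))
```

The fingertips appear farther back than their projected position, so I'll triangulate them before closing.

Run:
```python
from h import *
import rig; print([x for x in dir(rig) if not x.startswith('_')])
d=cam("scene");w=cam("wrist");b=cam("side")
import pickle;pickle.dump((d,w,b),open("g2.pkl","wb"))
save(d,"pics/g2s.png",(335,185,405,245),10)
save(w,"pics/g2w.png",(190,180,450,340),3)
save(b,"pics/g2b.png",(270,190,350,260),9)
```

```text
['MotionError', 'get_image', 'get_state', 'nose_length', 'sign_off']
```

View pics/g2s.png

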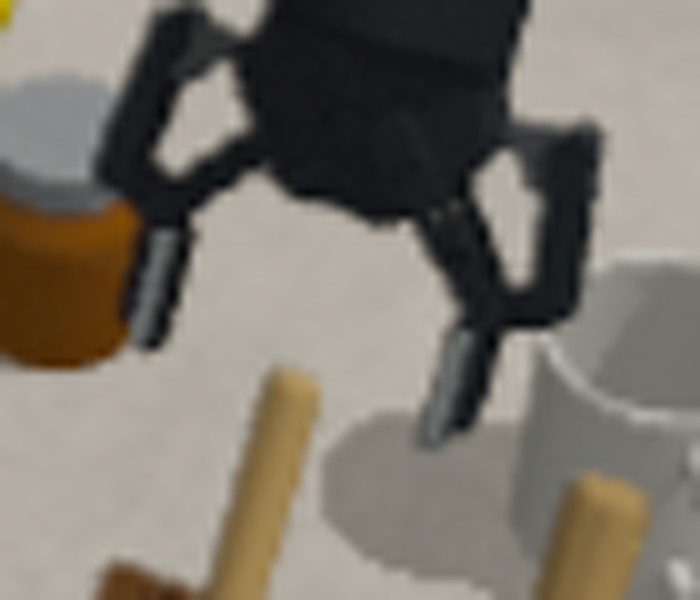

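View pics/g2w.png

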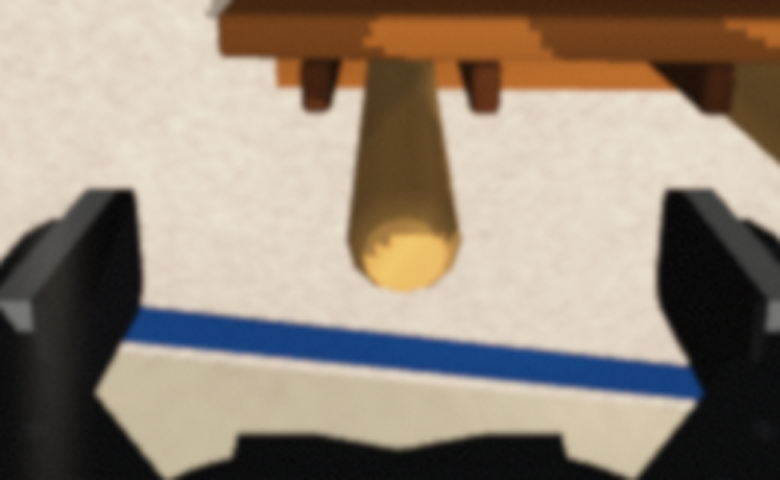

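View pics/g2b.png

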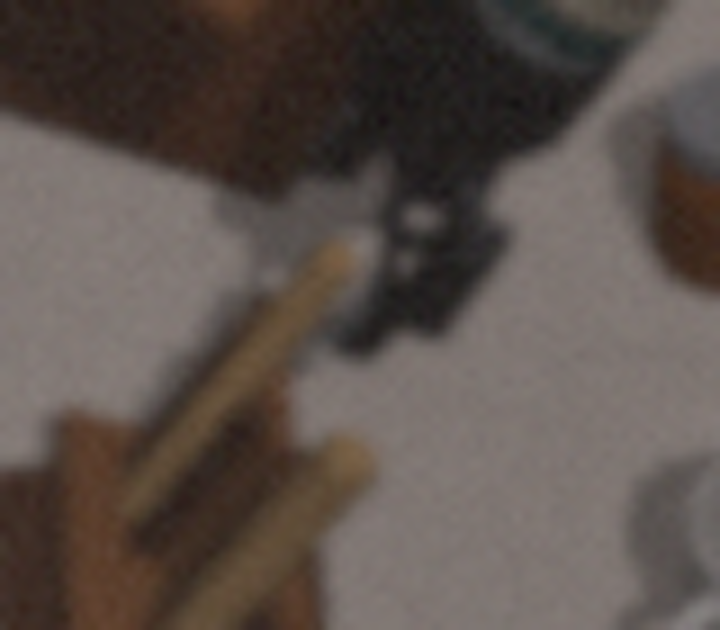

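Run:
```python
from h import *
import pickle,rig
print(rig.nose_length if not callable(rig.nose_length) else rig.nose_length())
d,w,b=pickle.load(open("g2.pkl","rb"))
s,T=st();p=np.array(s["position"])
def yp(dd,u,v,y):
    c,r=ray(dd,u,v);c=T.inv().apply(c-p);r=T.inv().apply(r);return (c+r*(y-c[1])/r[1]).round(4)
for y in(.0425,):
    print("wrist R near tip",yp(w,412.3,243.3,y),"lowercorner",yp(w,409.5,279,y))
    print("wrist L",yp(w,235,243.3,-y),yp(w,237,279,-y))
    print("scene R tip",yp(d,378.5,229,y),"L",yp(d,350,219,-y))
    print("scene R padtop",yp(d,381.5,218.5,y),"L",yp(d,351.5,208.5,-y))
print(two(w,(412.3,243.3),d,(378.0,229)),two(w,(235,243.3),d,(349,219)))
```

```text
0.019
t 2.8 p [0.5569 0.1984 0.1646] F [-0.6  0.2  0.2] M [-0.04  0.25  0.04] w 0.0852
[[-8.448e-01 -2.209e-01  4.873e-01]
 [-1.916e-01  9.753e-01  1.098e-01]
 [-4.995e-01 -6.000e-04 -8.663e-01]]
wrist R near tip [ 0.0091  0.0425 -0.0272] lowercorner [-0.0097  0.0425 -0.0278]
wrist L [ 0.0084 -0.0425 -0.0259] [-0.01   -0.0425 -0.0275]
scene R tip [ 0.03    0.0425 -0.0146] L [-0.0048 -0.0425 -0.0249]
scene R padtop [ 0.03    0.0425 -0.0486] L [-0.0202 -0.0425 -0.0611]
(array([0.53173681, 0.23900958, 0.17921361]), np.float64(0.0006729670815978063)) (array([0.55253326, 0.15002008, 0.1796739 ]), np.float64(0.003826764335418825))
```

```bash
python3 -m jog '[0,0,10,0,0,0, 0,0,20,0,0,0, 0,0,20,0,0,0]'
python3 - <<'E'
from h import *
d=cam("scene");w=cam("wrist");st()
save(d,"pics/g3s.png",(335,185,405,245),10)
save(w,"pics/g3w.png",(190,180,450,340),3)
E
```

```text
clock: 3.18
position: [0.5662, 0.2004, 0.1446]
ee_rot: [0.255, -0.107, 0.961, 0.028]
contact_force: [-0.3, 0.9, -0.8]
width: 0.0853
t 3.27 p [0.5664 0.2005 0.1455] F [-0.5 -0.4  0.3] M [-0.04  0.22  0.04] w 0.0853
[[-8.462e-01 -2.207e-01  4.850e-01]
 [-1.918e-01  9.753e-01  1.092e-01]
 [-4.972e-01 -6.000e-04 -8.677e-01]]
```

View pics/g3s.png

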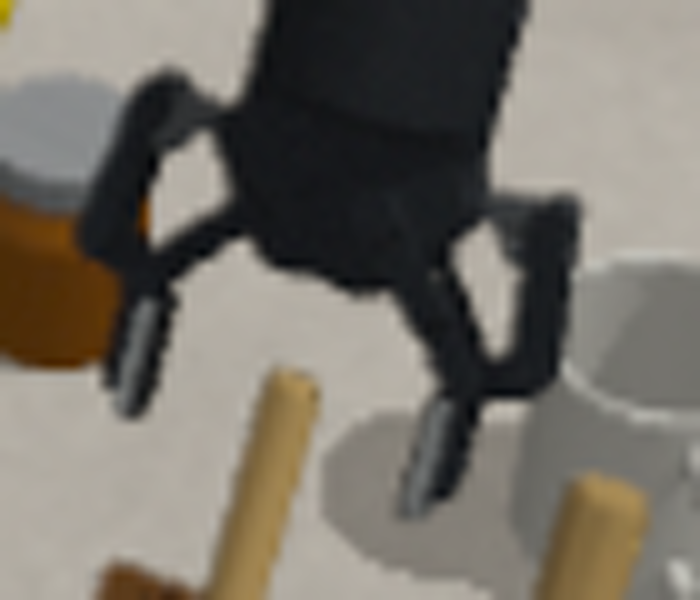

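View pics/g3w.png

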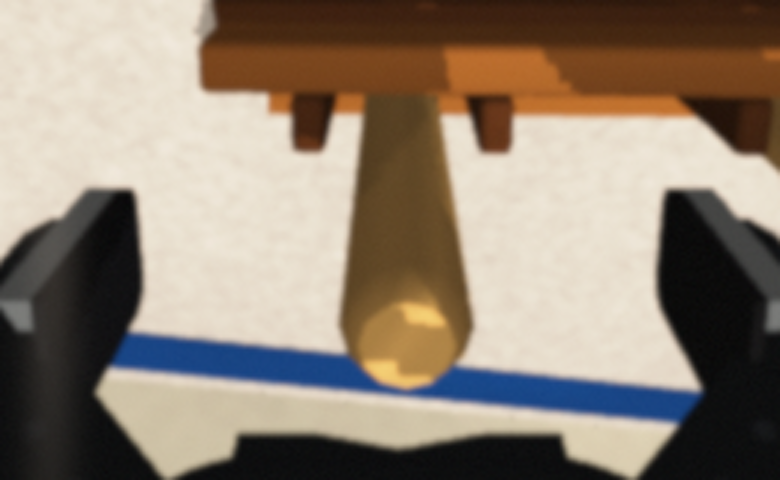

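```bash
python3 -m jog '[0,0,12,0,0,0, 0,0,12,0,0,0]'
python3 - <<'E'
from h import *
d=cam("scene");w=cam("wrist");s,T=st();p=np.array(s["position"])
f=w["frame"]
save(w,"pics/g4w.png",(190,180,450,340),3)
top=np.array([.543,.1963,.1906]);print(T.inv().apply(top-p))
for z in (-.062,-.060):
    print(proj(w,p+T.apply([0,0,z])))
E
```

```text
clock: 3.52
position: [0.5721, 0.2018, 0.1346]
ee_rot: [0.255, -0.107, 0.96, 0.028]
contact_force: [0.1, 0.2, -0.3]
width: 0.0854
t 3.62 p [0.5723 0.2019 0.1354] F [ 0.2 -0.  -0.2] M [-0.1   0.29  0.05] w 0.0856
[[-8.460e-01 -2.209e-01  4.854e-01]
 [-1.919e-01  9.753e-01  1.094e-01]
 [-4.975e-01 -6.000e-04 -8.675e-01]]
[-0.00165761  0.00098015 -0.06272331]
[[323.7219022  307.24640123]]
[[323.70740135 303.9001662 ]]
```

View pics/g4w.png

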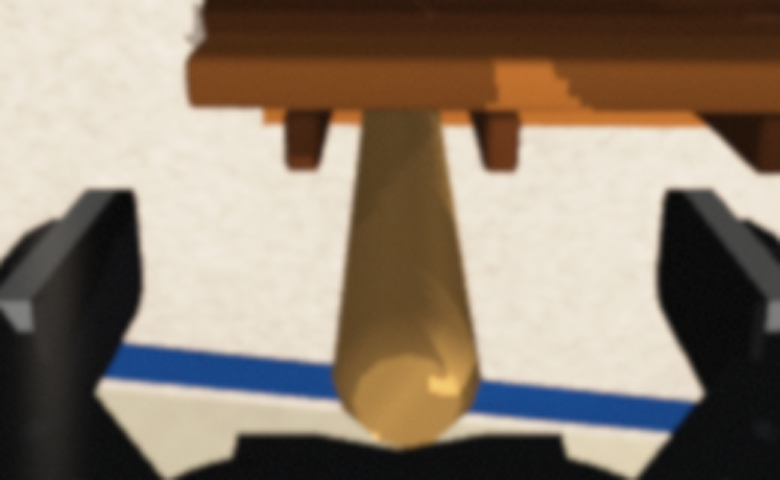

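```bash
python3 -m jog '[-2,0,0,0,0,0, -2,0,0,0,0,0, -2,0,0,0,0,0, -2,0,0,0,0,0, -2,0,0,0,0,0, -2,0,0,0,0,0]' 0.95 50
python3 - <<'E'
from h import *
w=cam("wrist");s,T=st()
save(w,"pics/g5w.png",(190,180,450,340),3)
d=cam("scene");save(d,"pics/g5s.png",(310,170,430,290),5)
E
```

```text
clock: 4.38
position: [0.574, 0.2023, 0.137]
ee_rot: [0.256, -0.107, 0.96, 0.028]
contact_force: [-2.5, -0.2, 3.0]
width: 0.0179
t 4.42 p [0.574  0.2023 0.137 ] F [-2.2 -1.9  3.6] M [-0.14  0.34 -0.07] w 0.0175
[[-8.455e-01 -2.208e-01  4.862e-01]
 [-1.918e-01  9.753e-01  1.095e-01]
 [-4.984e-01 -6.000e-04 -8.670e-01]]
```

View pics/g5w.png

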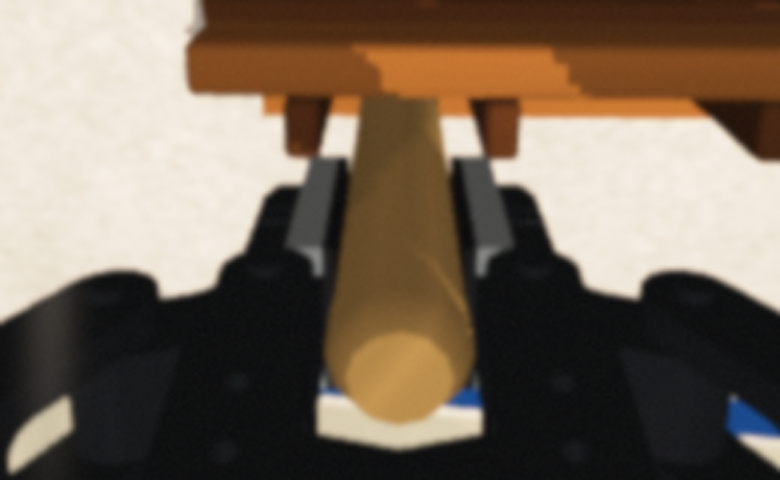

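View pics/g5s.png

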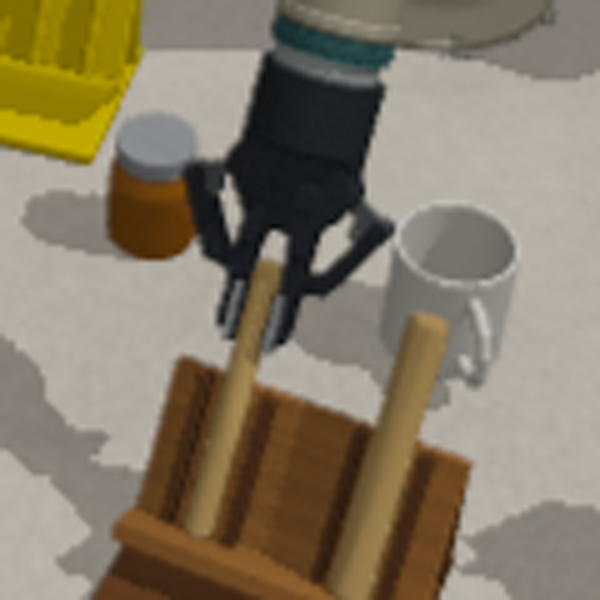

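```bash
python3 -m jog '[-1,0,-10,0,0,0, -4,0,-40,0,0,0, -5,0,-90,0,0,0, -5,0,-140,0,0,0, -5,0,-180,0,0,0, -5,0,-180,0,0,0]'
python3 - <<'E'
from h import *
import pickle
s,T=st()
D={n:cam(n) for n in("wrist","scene","side")}
pickle.dump((D,s),open("h6.pkl","wb"))
save(D["wrist"],"pics/h6w.png",(190,120,450,340),3)
d=D["scene"];save(d,"pics/h6s.png",(320,100,440,220),5)
d=D["side"];save(d,"pics/h6b.png",(260,170,380,270),5)
E
```

```text
clock: 5.22
position: [0.4911, 0.1838, 0.2996]
ee_rot: [0.26, -0.107, 0.959, 0.029]
contact_force: [1.4, -0.6, 0.1]
width: 0.0176
t 5.22 p [0.4911 0.1838 0.2996] F [ 1.4 -0.6  0.1] M [-0.08  0.22  0.02] w 0.0176
[[-8.419e-01 -2.210e-01  4.922e-01]
 [-1.911e-01  9.753e-01  1.111e-01]
 [-5.046e-01 -5.000e-04 -8.634e-01]]
```

View pics/h6w.png

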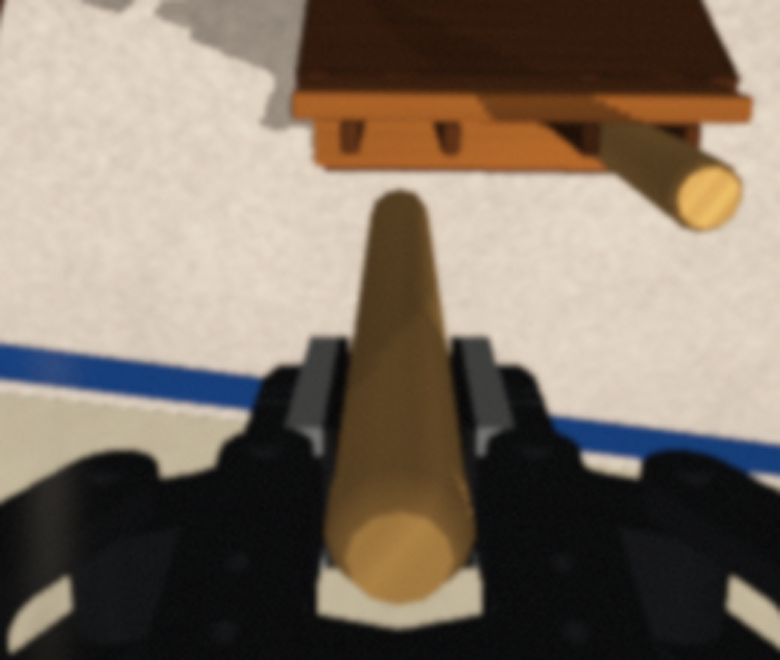

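View pics/h6s.png

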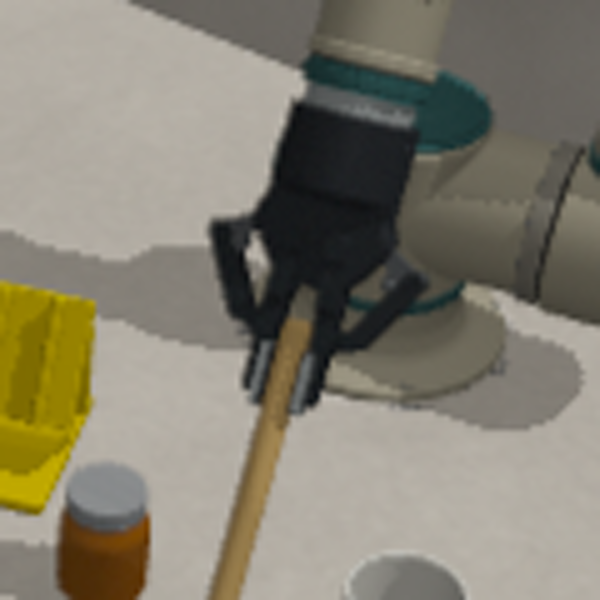

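View pics/h6b.png

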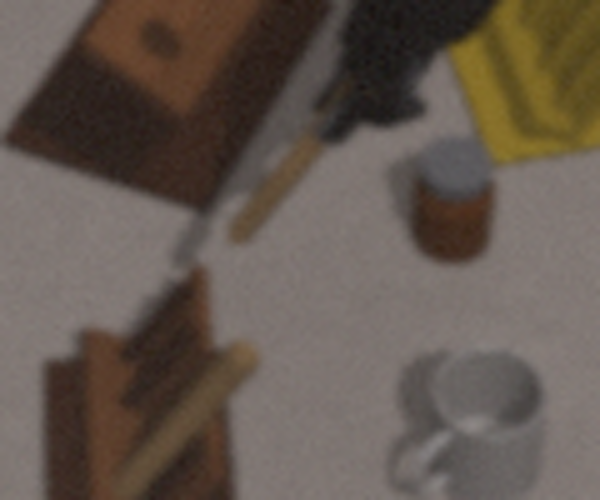

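Run:
```python
from h import *
import pickle
D,s=pickle.load(open("h6.pkl","rb"));w=D["wrist"]
p=np.array(s["position"]);q=np.array(s["ee_rot"]);T=R.from_quat(q[[1,2,3,0]])
def zp(u,v,z):
    c,r=ray(w,u,v);c=T.inv().apply(c-p);r=T.inv().apply(r);return (c+r*(z-c[2])/r[2]).round(4)
for zt in(-.0645,-.063,-.061): print("top",zp(322.7,305.7,zt),"foot rim", zp(323.3,183.3,zt+.18), zp(323.3,183.3,zt+.175))
# circle of ring points
for x0 in(-.004,-.002,0):
  for tilt in (-1,0,1):
    a=np.radians(tilt);ang=np.linspace(0,2*np.pi,60);best=[]
    for r_,zz in((.0065,.117),(.0095,.112)):
        pts=np.c_[x0+r_*np.cos(ang)+np.sin(a)*(zz+.03),r_*np.sin(ang),np.full(60,zz)]
        best.append(proj(w,p+T.apply(pts))[:,1].min())
    print(x0,tilt,np.round(best,1),proj(w,p+T.apply([x0+np.sin(a)*(-.033),0,-.063]))[0].round(1))
```

```text
top [ 0.002  -0.0003 -0.0645] foot rim [8.300e-03 1.000e-04 1.155e-01] [9.400e-03 1.000e-04 1.105e-01]
top [ 0.0009 -0.0003 -0.063 ] foot rim [8.00e-03 1.00e-04 1.17e-01] [9.00e-03 1.00e-04 1.12e-01]
top [-0.0005 -0.0003 -0.061 ] foot rim [7.50e-03 1.00e-04 1.19e-01] [8.60e-03 1.00e-04 1.14e-01]
-0.004 -1 [191.4 189.5] [323.6 315.9]
-0.004 0 [188.8 187. ] [323.6 317.3]
-0.004 1 [186.3 184.4] [323.6 318.6]
-0.002 -1 [189.4 187.5] [323.6 311.2]
-0.002 0 [186.8 184.9] [323.6 312.6]
-0.002 1 [184.2 182.3] [323.6 314. ]
0 -1 [187.4 185.4] [323.7 306.5]
0 0 [184.8 182.8] [323.7 307.9]
0 1 [182.2 180.2] [323.6 309.2]
```

Run:
```python
from h import *
import pickle
w=pickle.load(open("w1.pkl","rb"))
print("wrist wide",onz(w,82.5,186.2,.125))
M=axes(-.28);u=-M[:,2]
H=np.array([.6405,-.0575,.125])
for P in (H+u*(.117+.06)+[0,0,.04],H+u*(.117+.06)): print(P,rel(P,M))
```

```text
wrist wide [ 0.64258678 -0.058574    0.125     ]
[ 0.55544659 -0.03304253  0.3182865 ] (array([ -25.9, -225.5,  -13.1]), array([14.31, -0.24, 24.99]))
[ 0.55544659 -0.03304253  0.2782865 ] (array([  -6. , -225.5,   21.7]), array([14.31, -0.24, 24.99]))
```

```bash
python3 -m jog '[-15,-50,-15,0,0,0, -26,-105,-15,5,0,8, -26,-160,-14,10,0,17, -26,-210,-13,14.3,-0.2,25, -20,-225,-3,14.3,-0.2,25, -6,-225.5,22,14.3,-0.2,25, -6,-225.5,22,14.3,-0.2,25]'
python3 - <<'E'
from h import *
import pickle
s,T=st()
D={n:cam(n) for n in("wrist","scene","side")}
pickle.dump((D,s),open("h7.pkl","wb"))
save(D["wrist"],"pics/h7w.png",(100,40,560,340),1.7)
d=D["scene"];save(d,"pics/h7s.png",(220,120,340,260),4)
d=D["side"];save(d,"pics/h7b.png",(250,130,370,230),5)
E
```

```text
clock: 6.25
position: [0.5541, -0.0329, 0.274]
ee_rot: [0.252, 0.135, 0.958, -0.036]
contact_force: [0.0, -0.9, -0.5]
width: 0.0176
t 6.25 p [ 0.5541 -0.0329  0.274 ] F [ 0.  -0.9 -0.5] M [0.09 0.28 0.03] w 0.0176
[[-8.364e-01  2.771e-01  4.729e-01]
 [ 2.411e-01  9.608e-01 -1.365e-01]
 [-4.922e-01 -2.000e-04 -8.705e-01]]
```

View pics/h7w.png

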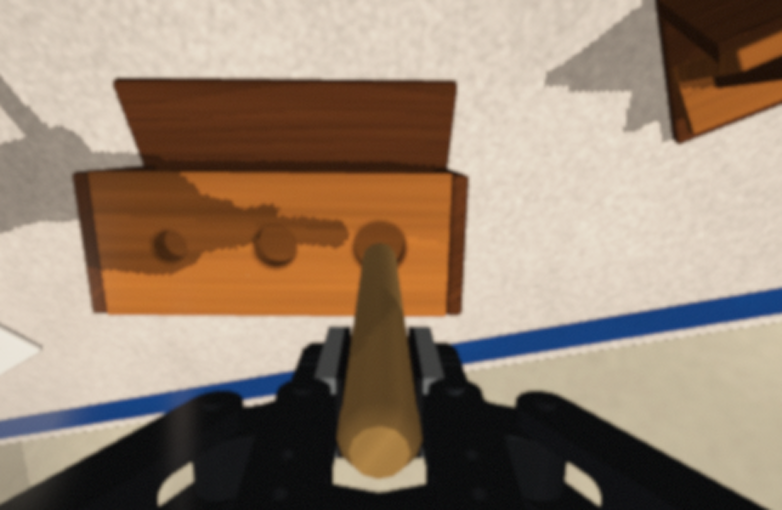

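View pics/h7s.png

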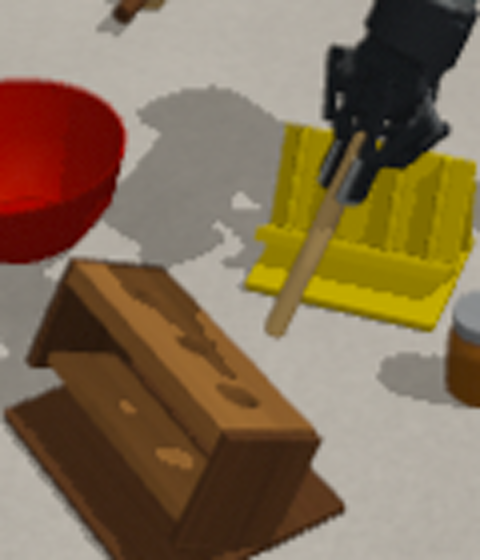

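View pics/h7b.png

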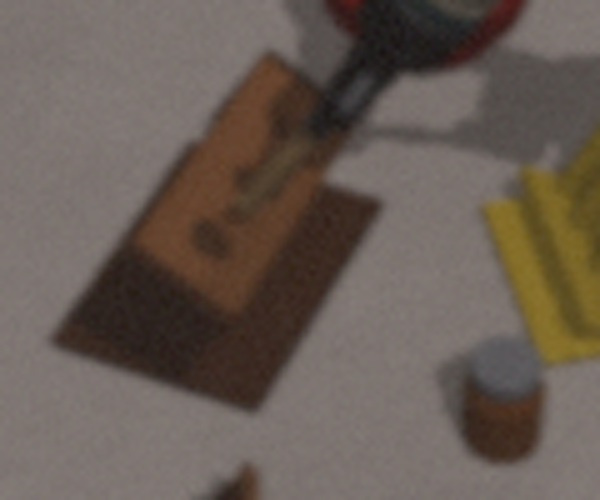

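Run:
```python
from h import *
import pickle
D,s=pickle.load(open("h7.pkl","rb"))
save(D["wrist"],"pics/h7w2.png",(140,130,260,235),6.6)
save(D["wrist"],"pics/h7w3.png",(255,130,375,235),6.6)
```

```text
(no output)
```

View pics/h7w2.png

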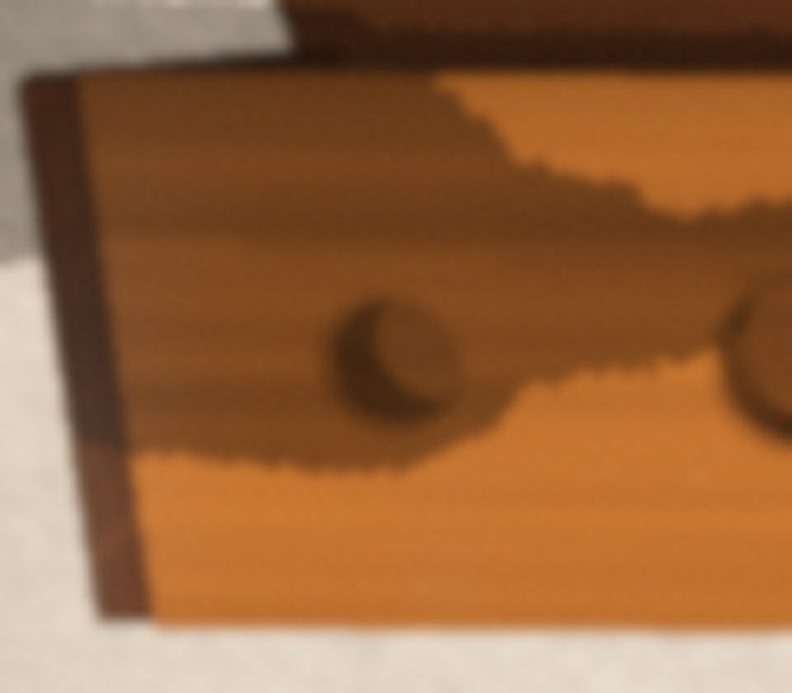

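View pics/h7w3.png

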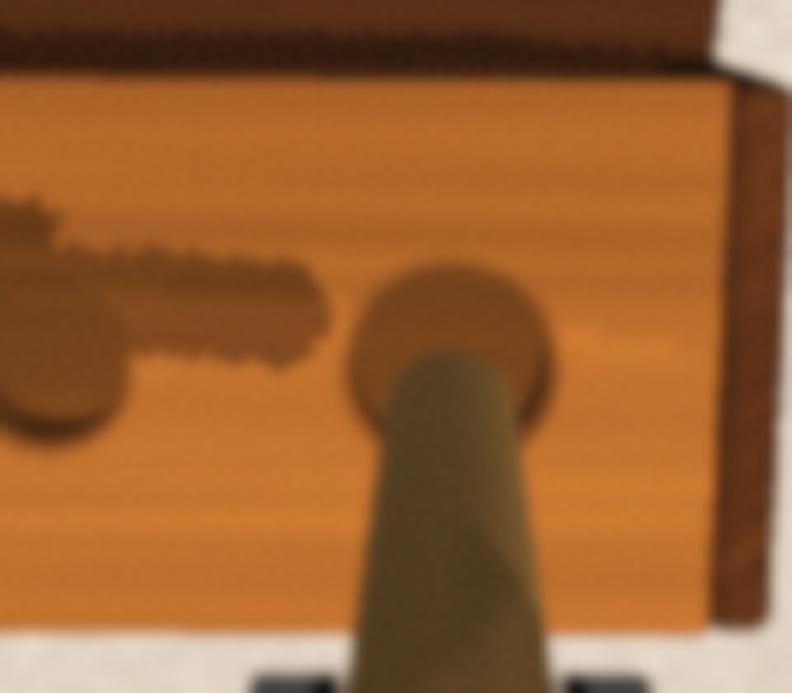

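```bash
cat > gauge.py <<'E'
from h import *
def solve(d,pts,uv):
    K=np.array(d["camera_matrix"]);
    ok,rv,tv=cv2.solvePnP(np.array(pts,float),np.array(uv,float),K,None,flags=cv2.SOLVEPNP_ITERATIVE)
    pr=cv2.projectPoints(np.array(pts,float),rv,tv,K,None)[0].reshape(-1,2);print("resid",(pr-uv).round(1).tolist())
    Rw=cv2.Rodrigues(np.array(d["rvec"],float))[0];t=np.array(d["tvec"],float).reshape(3)
    Rm=Rw.T@cv2.Rodrigues(rv)[0];o=Rw.T@(tv.ravel()-t);return Rm,o
E
python3 - <<'E'
from gauge import *
import pickle
D,s=pickle.load(open("h7.pkl","rb"));w=D["wrist"]
p=np.array(s["position"]);q=np.array(s["ee_rot"]);T=R.from_quat(q[[1,2,3,0]])
# plate frame: X up-slope (away), Y row, Z out: x=(cos30,0,sin30)
pts=[[-.05,-.12,0],[.05,-.12,0],[-.05,.12,0],[.05,.12,0],[0,-.072,0],[0,0,0],[0,.072,0]]
uv=[(151.8,140.9),(163.5,225.2),(366.1,141.8),(362.1,225.5),(199.7,184.8),(261.5,184.8),(323.2,184.5)]
Rm,o=solve(w,pts,uv)
print(Rm.round(4),o.round(4),"yaw",np.arctan2(-Rm[0,1],Rm[1,1]),"tilt",np.degrees(np.arccos(Rm[2,2])))
pt=T.inv()
for n,y in(("wide",.072),("mid",0),("nar",-.072)):
    H=o+Rm@[0,y,0];print(n,H.round(4),"in tool",pt.apply(H-p).round(4))
print("axis in tool",pt.apply(Rm[:,2]).round(4),pt.apply(Rm[:,1]).round(4))
E
```

```text
resid [[0.0, -0.2], [0.1, 0.1], [-0.3, -0.0], [0.2, -0.2], [-0.2, -0.1], [0.1, 0.0], [-0.0, 0.5]]
[[ 0.8284  0.2886 -0.4801]
 [-0.2436  0.9574  0.1553]
 [ 0.5044 -0.0117  0.8634]] [ 0.6221 -0.1273  0.1252] yaw -0.29279278144060966 tilt 30.302942345564865
wide [ 0.6429 -0.0584  0.1244] in tool [-0.0068  0.0002  0.1757]
mid [ 0.6221 -0.1273  0.1252] in tool [-0.0065 -0.0718  0.1745]
nar [ 0.6013 -0.1962  0.1261] in tool [-0.0061 -0.1438  0.1734]
axis in tool [ 0.014   0.016  -0.9998] [-0.0048  0.9999  0.0159]
```

Run:
```python
from h import *
M=axes(-.293,30.15);u=-M[:,2]
H=np.array([.6429,-.0584,.1247])
import pickle
s=pickle.load(open("h7.pkl","rb"))[1]
for h in (.03,0.005,-.02): print(h,rel(H+u*(.117+h),M,s))
```

```text
0.03 (array([-5.3,  1. , 28.4]), array([ 0.34, -0.66,  0.61]))
0.005 (array([-5.6,  0.9, 53.4]), array([ 0.34, -0.66,  0.61]))
-0.02 (array([-5.9,  0.7, 78.4]), array([ 0.34, -0.66,  0.61]))
```

```bash
python3 -m jog '[-5,1,14,0.3,-0.7,0.6, -5.3,1,28,0.3,-0.7,0.6, -5.5,1,40,0.3,-0.7,0.6, -5.5,1,40,0.3,-0.7,0.6]'
python3 - <<'E'
from h import *
import pickle
s,T=st()
w=cam("wrist");pickle.dump((w,s),open("h8.pkl","wb"))
save(w,"pics/h8w.png",(255,130,375,235),6.6)
save(w,"pics/h8f.png",(130,100,390,240),3)
E
```

```text
clock: 6.9
position: [0.5802, -0.0387, 0.2462]
ee_rot: [0.261, 0.14, 0.954, -0.038]
contact_force: [-0.5, -0.2, -0.2]
width: 0.0179
t 6.9 p [ 0.5802 -0.0387  0.2462] F [-0.5 -0.2 -0.2] M [ 0.09  0.31 -0.04] w 0.0179
[[-0.8239  0.2876  0.4884]
 [ 0.2482  0.9578 -0.1452]
 [-0.5096  0.0016 -0.8604]]
```

View pics/h8w.png

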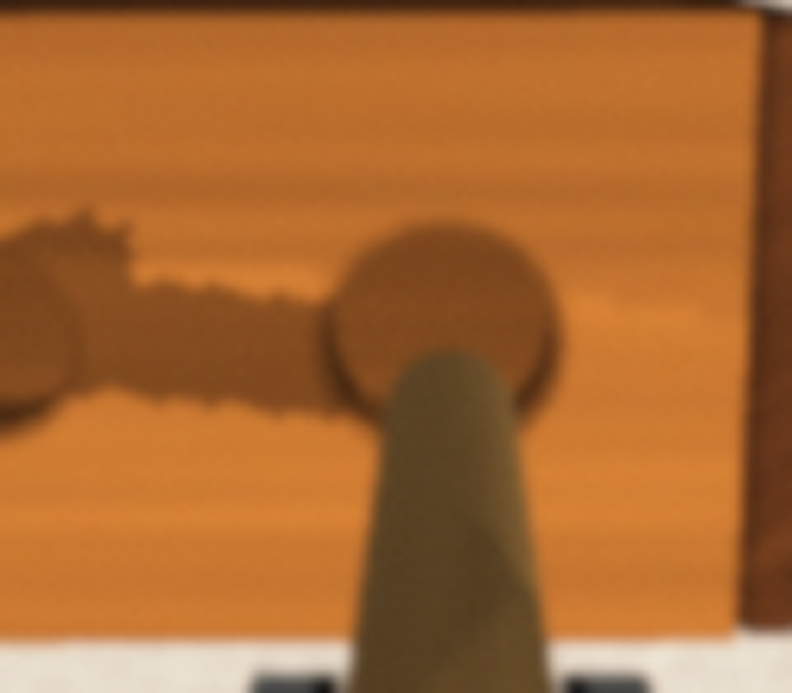

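View pics/h8f.png

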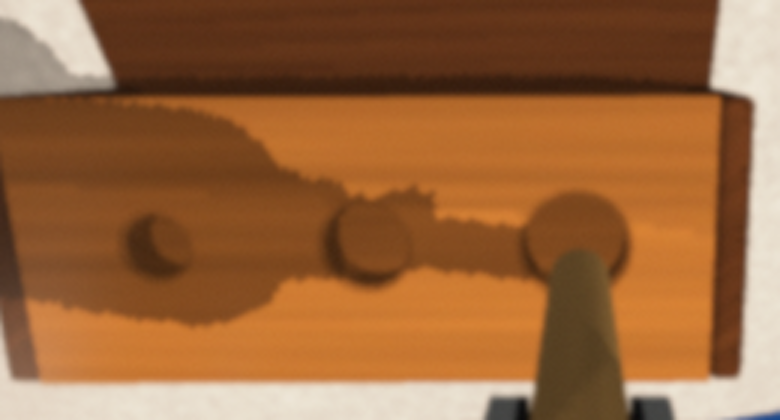

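Run:
```python
from gauge import *
import pickle
w,s=pickle.load(open("h8.pkl","rb"))
p=np.array(s["position"]);q=np.array(s["ee_rot"]);T=R.from_quat(q[[1,2,3,0]])
pts=[[.05,-.12,0],[-.05,.12,0],[.05,.12,0],[0,-.072,0],[0,0,0],[0,.072,0]]
uv=[(143.3,226.7),(370.7,132.3),(366,226.7),(182.3,181.7),(253.3,180.5),(322,180.5)]
Rm,o=solve(w,pts,uv)
print(o.round(4),"yaw",np.arctan2(-Rm[0,1],Rm[1,1]),"tilt",np.degrees(np.arccos(Rm[2,2])))
for n,y in(("wide",.072),("mid",0),("nar",-.072)):
    H=o+Rm@[0,y,0];print(n,H.round(4),"in tool",T.inv().apply(H-p).round(4))
print("axis in tool",T.inv().apply(Rm[:,2]).round(4))
M=axes(-.293,30.15);u=-M[:,2];H=o+Rm@[0,.072,0]
for h in (0.005,-.02,-.07): print(h,rel(H+u*(.117+h),M,s))
```

```text
resid [[-0.1, 0.1], [-0.2, -0.2], [0.1, -0.4], [0.3, -0.7], [-0.5, 0.6], [0.3, 0.7]]
[ 0.6224 -0.1272  0.1243] yaw -0.3048945194803104 tilt 30.767881326707087
wide [ 0.644  -0.0585  0.1233] in tool [ 0.0051 -0.0008  0.1398]
mid [ 0.6224 -0.1272  0.1243] in tool [ 0.0054 -0.0728  0.1384]
nar [ 0.6008 -0.1959  0.1252] in tool [ 0.0057 -0.1448  0.1369]
axis in tool [ 0.0021  0.0196 -0.9998]
0.005 (array([ 4.1, -0.6, 17.8]), array([0.12, 0.48, 0.02]))
-0.02 (array([ 4.3, -0.6, 42.8]), array([0.12, 0.48, 0.02]))
-0.07 (array([ 4.7, -0.7, 92.8]), array([0.12, 0.48, 0.02]))
```

```bash
python3 -m jog '[4,-0.6,5,0.1,0.5,0, 4.2,-0.6,18,0.1,0.5,0, 4.2,-0.6,30,0.1,0.5,0, 4.3,-0.6,42,0.1,0.5,0, 4.3,-0.6,42,0.1,0.5,0]'
python3 - <<'E'
from h import *
import pickle
s,T=st()
w=cam("wrist");pickle.dump((w,s),open("h9.pkl","wb"))
save(w,"pics/h9f.png",(130,60,390,260),3)
d=cam("scene");save(d,"pics/h9s.png",(220,120,340,260),4)
E
```

```text
clock: 7.58
position: [0.5971, -0.0444, 0.2075]
ee_rot: [0.257, 0.141, 0.955, -0.038]
contact_force: [-0.5, 0.0, 0.0]
width: 0.0177
t 7.58 p [ 0.5971 -0.0444  0.2075] F [-0.5  0.   0. ] M [0.1  0.26 0.03] w 0.0177
[[-8.282e-01  2.886e-01  4.804e-01]
 [ 2.497e-01  9.574e-01 -1.447e-01]
 [-5.017e-01  1.000e-04 -8.650e-01]]
```

View pics/h9f.png

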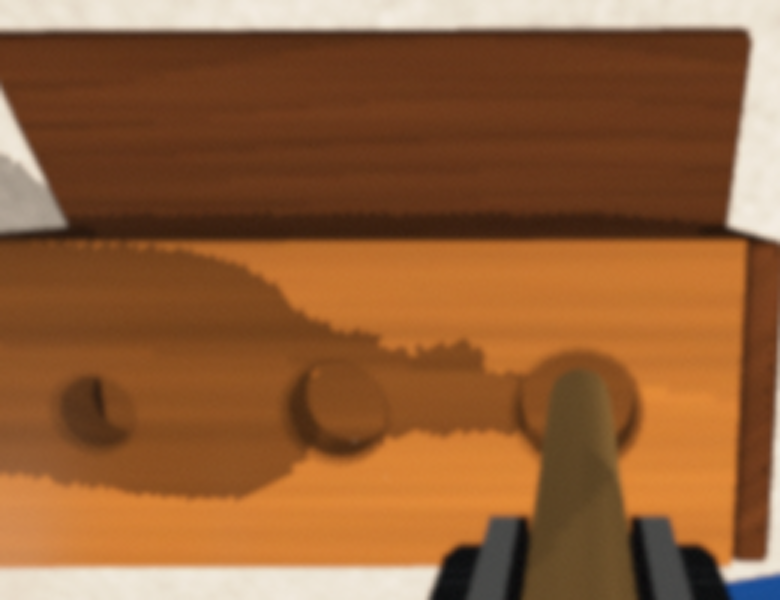

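View pics/h9s.png

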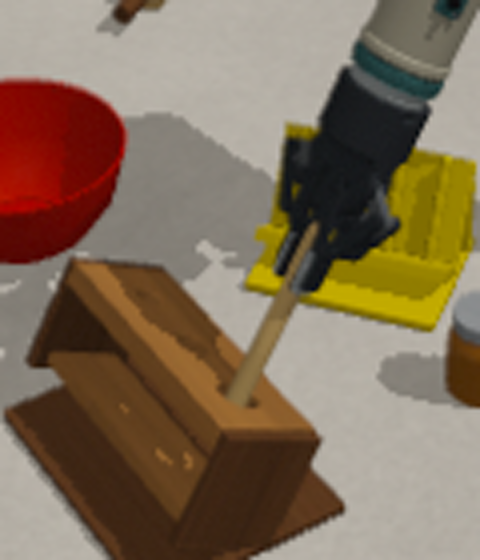

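```bash
python3 -m jog '[0,0,12,0,0,0, 0,0,24,0,0,0, 0,0,36,0,0,0, 0,0,48,0,0,0, 0,0,48,0,0,0]'
python3 - <<'E'
from h import *
import pickle
s,T=st()
w=cam("wrist");pickle.dump((w,s),open("h10.pkl","wb"))
save(w,"pics/h10f.png",(130,60,450,300),2.4)
d=cam("scene");save(d,"pics/h10s.png",(220,120,340,260),4)
E
```

```text
clock: 8.3
position: [0.6202, -0.0514, 0.1661]
ee_rot: [0.257, 0.141, 0.955, -0.038]
contact_force: [-0.8, 0.4, -0.7]
width: 0.0176
t 8.3 p [ 0.6202 -0.0514  0.1661] F [-0.8  0.4 -0.7] M [0.05 0.26 0.02] w 0.0176
[[-8.281e-01  2.886e-01  4.805e-01]
 [ 2.497e-01  9.574e-01 -1.447e-01]
 [-5.019e-01  1.000e-04 -8.649e-01]]
```

View pics/h10f.png

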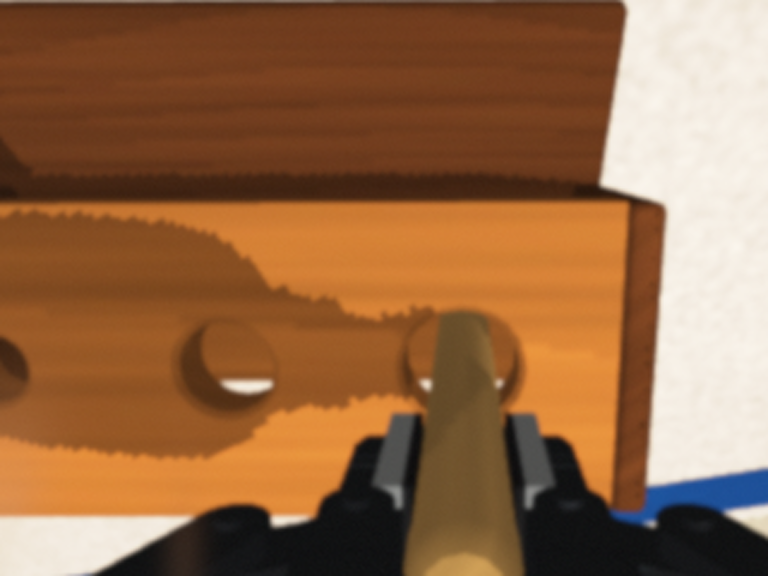

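View pics/h10s.png

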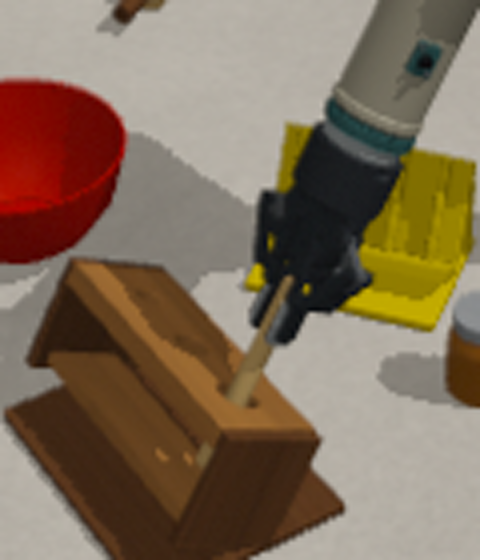

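```bash
python3 -m jog '[0,0,12,0,0,0, 0,0,12,0,0,0, 0,0,12,0,0,0, 0,0,-10,0,0,0, 0,0,-40,0,0,0, 0,0,-70,0,0,0, 0,0,-95,0,0,0, 0,0,-105,0,0,0, 0,0,-105,0,0,0]'
python3 - <<'E'
from h import *
import pickle
s,T=st()
w=cam("wrist");pickle.dump((w,s),open("h11.pkl","wb"))
save(w,"pics/h11f.png",(110,60,430,300),2.4)
E
```

```text
clock: 9.52
position: [0.5699, -0.036, 0.2591]
ee_rot: [0.259, 0.141, 0.955, -0.038]
contact_force: [0.9, -0.3, -0.2]
width: 0.0175
t 9.53 p [ 0.5699 -0.036   0.2591] F [ 0.9 -0.3 -0.2] M [0.1  0.26 0.03] w 0.0175
[[-8.262e-01  2.883e-01  4.840e-01]
 [ 2.491e-01  9.575e-01 -1.451e-01]
 [-5.052e-01  7.000e-04 -8.630e-01]]
```

View pics/h11f.png

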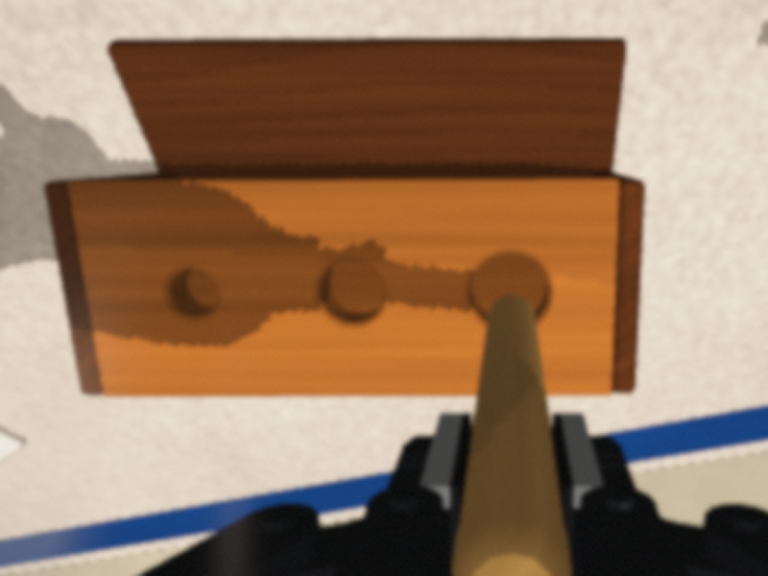

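Run:
```python
from gauge import *
import pickle
w,s=pickle.load(open("h11.pkl","rb"))
p=np.array(s["position"]);q=np.array(s["ee_rot"]);T=R.from_quat(q[[1,2,3,0]])
pts=[[-.05,-.12,0],[.05,-.12,0],[-.05,.12,0],[.05,.12,0],[0,-.072,0],[0,0,0],[0,.072,0]]
uv=[(138.3,136.3),(152.9,224.6),(366.7,135),(365,224.2),(190.8,181.3),(257.1,180.8),(322.5,180.4)]
Rm,o=solve(w,pts,uv)
print(o.round(4),"yaw",np.arctan2(-Rm[0,1],Rm[1,1]),"tilt",np.degrees(np.arccos(Rm[2,2])))
for n,y in(("wide",.072),("mid",0),("nar",-.072)):
    H=o+Rm@[0,y,0];print(n,H.round(4),"in tool",T.inv().apply(H-p).round(4))
print("axis in tool",T.inv().apply(Rm[:,2]).round(4))
M=axes(-.2965,30.2);u=-M[:,2];H=o+Rm@[0,-.072,0]
for h in (0.03,.015): print(h,rel(H+u*(.117+h),M,s))
```

```text
resid [[0.5, -1.2], [0.3, 0.8], [0.7, -0.6], [-0.8, -0.6], [-0.2, 0.5], [-0.4, 0.6], [-0.2, 0.6]]
[ 0.623 -0.128  0.124] yaw -0.29891029082725107 tilt 30.964454337953228
wide [ 0.6442 -0.0592  0.1227] in tool [ 0.0017 -0.0009  0.157 ]
mid [ 0.623 -0.128  0.124] in tool [ 0.0015 -0.0728  0.1557]
nar [ 0.6018 -0.1968  0.1252] in tool [ 0.0012 -0.1448  0.1543]
axis in tool [ 0.0105  0.0186 -0.9998]
0.03 (array([   0.9, -144.4,    7.3]), array([0.15, 0.15, 0.18]))
0.015 (array([   0.9, -144.5,   22.3]), array([0.15, 0.15, 0.18]))
```

```bash
python3 -m jog '[0,-45,0,0,0,0, 0.5,-100,0,0.1,0.1,0.2, 0.9,-144,0,0.1,0.1,0.2, 0.9,-144.4,15,0.1,0.1,0.2, 0.9,-144.4,15,0.1,0.1,0.2, 0.9,-144.4,15,0.1,0.1,0.2]'
python3 - <<'E'
from h import *
import pickle
s,T=st()
w=cam("wrist");pickle.dump((w,s),open("h12.pkl","wb"))
save(w,"pics/h12f.png",(240,100,500,280),3)
save(w,"pics/h12z.png",(290,140,360,200),10)
d=cam("scene");save(d,"pics/h12s.png",(220,120,340,260),4)
E
```

```text
clock: 10.32
position: [0.5348, -0.175, 0.2441]
ee_rot: [0.257, 0.142, 0.955, -0.037]
contact_force: [0.1, 0.6, 0.1]
width: 0.0177
t 10.32 p [ 0.5348 -0.175   0.2441] F [0.1 0.6 0.1] M [0.07 0.26 0.02] w 0.0177
[[-0.8279  0.2904  0.4798]
 [ 0.2519  0.9569 -0.1445]
 [-0.501   0.0013 -0.8654]]
```

View pics/h12f.png

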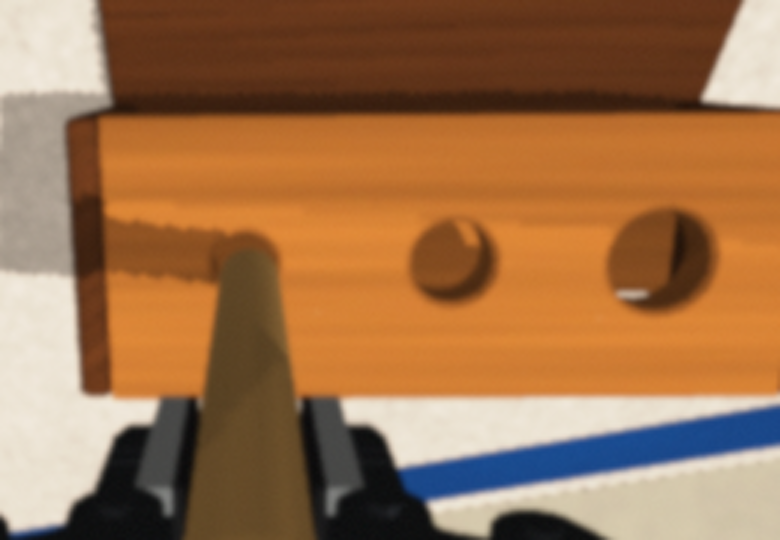

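View pics/h12z.png

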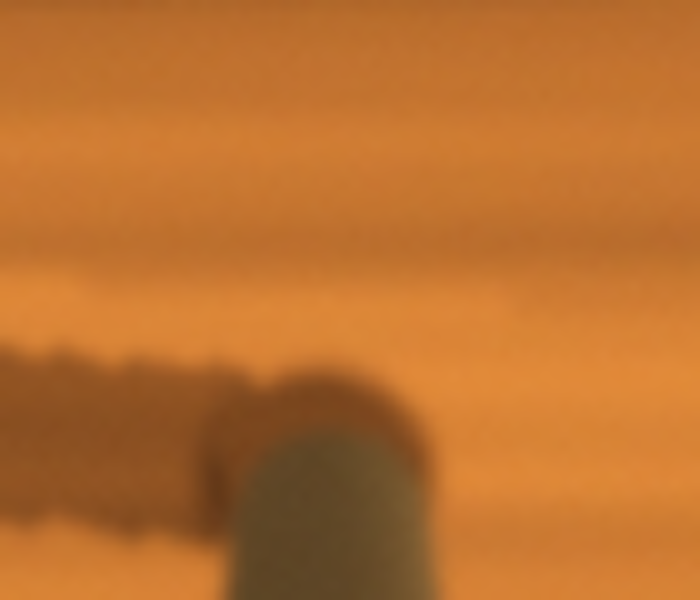

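View pics/h12s.png

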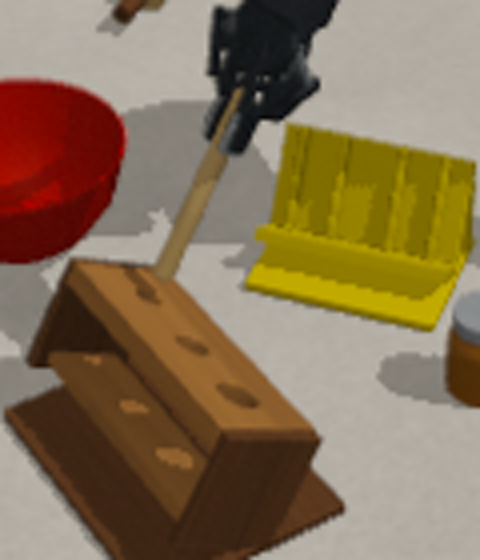

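Run:
```python
from gauge import *
import pickle
w,s=pickle.load(open("h12.pkl","rb"))
p=np.array(s["position"]);q=np.array(s["ee_rot"]);T=R.from_quat(q[[1,2,3,0]])
pts=[[-.05,-.12,0],[.05,-.12,0],[0,-.072,0],[0,0,0],[0,.072,0]]
uv=[(274.3,138.4),(277.3,231.7),(322.1,187.8),(391,187.0),(460.3,186.7)]
Rm,o=solve(w,pts,uv)
print(o.round(4),"yaw",np.arctan2(-Rm[0,1],Rm[1,1]),"tilt",np.degrees(np.arccos(Rm[2,2])))
for n,y in(("wide",.072),("mid",0),("nar",-.072)):
    H=o+Rm@[0,y,0];print(n,H.round(4),"in tool",T.inv().apply(H-p).round(4))
print("axis in tool",T.inv().apply(Rm[:,2]).round(4))
print("hole ray at z=.139/.142 in tool:")
for uvh in((322.1,187.8),(322.1,188.3)):
    c,r=ray(w,*uvh);c=T.inv().apply(c-p);r=T.inv().apply(r)
    for z in(.137,.142): print((c+r*(z-c[2])/r[2]).round(4))
print(proj(w,p+T.apply([[0,0,.117],[0,0,.14]])))
# tool frame relative nominal gauge: using mean estimate
H=np.array([.6013,-.1965,.1254]);print(T.inv().apply(H-p),T.inv().apply(-axes(-.2965,30)[:,2]))
```

```text
resid [[-0.3, -0.1], [0.6, 0.4], [-0.1, -0.7], [-0.0, 0.1], [-0.1, 0.4]]
[ 0.6227 -0.1275  0.1245] yaw -0.28982362352734514 tilt 31.07226858283622
wide [ 0.6433 -0.0585  0.1248] in tool [-0.0007  0.1428  0.1384]
mid [ 0.6227 -0.1275  0.1245] in tool [-0.0009  0.0708  0.1387]
nar [ 0.6021 -0.1965  0.1242] in tool [-0.0011 -0.0012  0.1391]
axis in tool [ 0.0175 -0.0052 -0.9998]
hole ray at z=.139/.142 in tool:
[-0.0013 -0.001   0.137 ]
[-0.0025 -0.001   0.142 ]
[-0.0019 -0.001   0.137 ]
[-0.003 -0.001  0.142]
[[323.11601913 191.09858466]
 [323.09553179 185.92778401]]
[-0.00099517 -0.00143597  0.1376929 ] [-0.00119808  0.00201455 -0.99999725]
```

```bash
python3 -m jog '[-1.2,-1.3,8,0,0,0, -1.2,-1.3,17,0,0,0, -1.2,-1.3,17,0,0,0, -1.2,-1.3,17,0,0,0]'
python3 - <<'E'
from h import *
import pickle
s,T=st()
w=cam("wrist");pickle.dump((w,s),open("h13.pkl","wb"))
save(w,"pics/h13z.png",(285,140,365,200),9)
E
```

```text
clock: 10.92
position: [0.5435, -0.1803, 0.2307]
ee_rot: [0.257, 0.143, 0.955, -0.038]
contact_force: [-0.2, -0.2, 0.5]
width: 0.0179
t 10.93 p [ 0.5435 -0.1803  0.2307] F [-0.2 -0.2  0.5] M [ 0.09  0.26 -0.03] w 0.0179
[[-8.269e-01  2.921e-01  4.806e-01]
 [ 2.530e-01  9.564e-01 -1.460e-01]
 [-5.023e-01  8.000e-04 -8.647e-01]]
```

View pics/h13z.png

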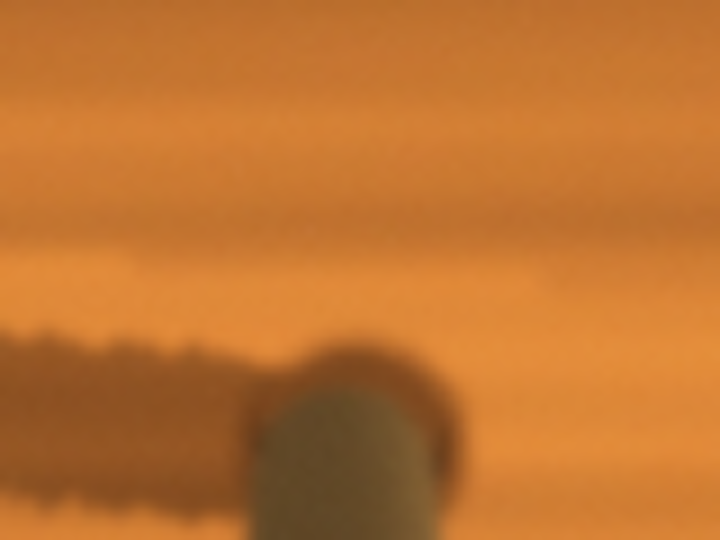

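Run:
```python
from h import *
import pickle
w,s=pickle.load(open("h13.pkl","rb"))
p=np.array(s["position"]);q=np.array(s["ee_rot"]);T=R.from_quat(q[[1,2,3,0]])
a=np.linspace(0,2*np.pi,90)
def ring(x,y,r,z):
    P=proj(w,p+T.apply(np.c_[x+r*np.cos(a),y+r*np.sin(a),np.full(90,z)]))
    return ((P.min(0)-[285,140])*9).round(0),((P.max(0)-[285,140])*9).round(0)
for z in(.119,.122,.125):print("hole13",z,ring(0,0,.013,z),"r11",ring(0,0,.011,z))
print("rod",ring(0,0,.0065,.117),ring(0,0,.0095,.112))
```

```text
hole13 0.119 (array([223., 338.]), array([463., 571.])) r11 (array([241., 356.]), array([444., 553.]))
hole13 0.122 (array([224., 332.]), array([462., 563.])) r11 (array([242., 351.]), array([443., 546.]))
hole13 0.125 (array([225., 327.]), array([460., 556.])) r11 (array([243., 345.]), array([442., 539.]))
rod (array([283., 401.]), array([403., 518.])) (array([253., 383.]), array([433., 558.]))
```

```bash
python3 -m jog '[0.5,1,3,0,0,0, 0.5,1,8,0,0,0, 0.5,1,13,0,0,0, 0.5,1,18,0,0,0, 0.5,1,18,0,0,0]'
python3 - <<'E'
from h import *
import pickle
s,T=st();print("F tool",T.inv().apply(s["contact_force"]).round(1))
w=cam("wrist");pickle.dump((w,s),open("h14.pkl","wb"))
save(w,"pics/h14z.png",(285,140,365,200),9)
E
```

```text
clock: 11.6
position: [0.5519, -0.1818, 0.2144]
ee_rot: [0.257, 0.143, 0.955, -0.038]
contact_force: [-0.3, -0.1, -1.0]
width: 0.0177
t 11.6 p [ 0.5519 -0.1818  0.2144] F [-0.3 -0.1 -1. ] M [0.02 0.22 0.05] w 0.0177
[[-0.8272  0.2922  0.48  ]
 [ 0.2532  0.9564 -0.1457]
 [-0.5016  0.001  -0.8651]]
F tool [ 0.7 -0.2  0.7]
```

View pics/h14z.png

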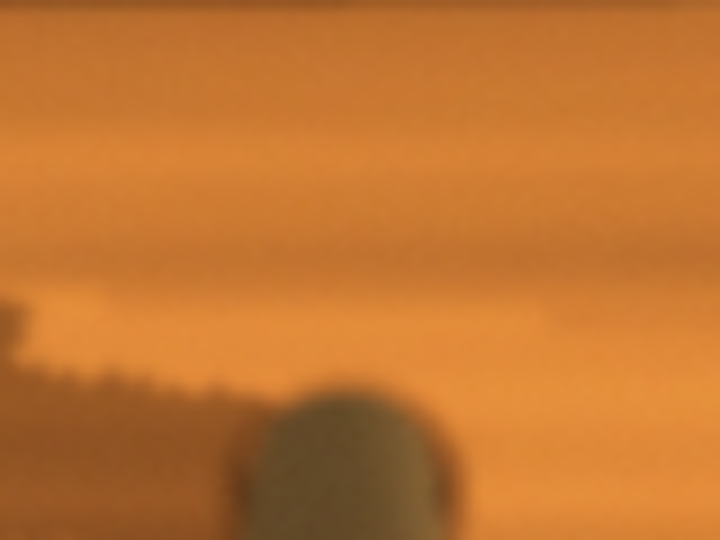

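```bash
python3 -m jog '[0,0,8,0,0,0, 0,0,16,0,0,0, 0,0,24,0,0,0, 0,0,24,0,0,0]'
python3 - <<'E'
from h import *
s,T=st();print("F tool",T.inv().apply(s["contact_force"]).round(1))
w=cam("wrist")
save(w,"pics/h15z.png",(265,140,385,230),6)
E
```

```text
clock: 12.15
position: [0.5634, -0.1852, 0.1932]
ee_rot: [0.257, 0.143, 0.955, -0.038]
contact_force: [0.5, -0.3, -0.7]
width: 0.0175
t 12.15 p [ 0.5634 -0.1852  0.1932] F [ 0.5 -0.3 -0.7] M [0.06 0.31 0.02] w 0.0175
[[-0.8276  0.2921  0.4794]
 [ 0.2533  0.9564 -0.1454]
 [-0.501   0.0011 -0.8655]]
F tool [-0.1 -0.2  0.9]
```

View pics/h15z.png

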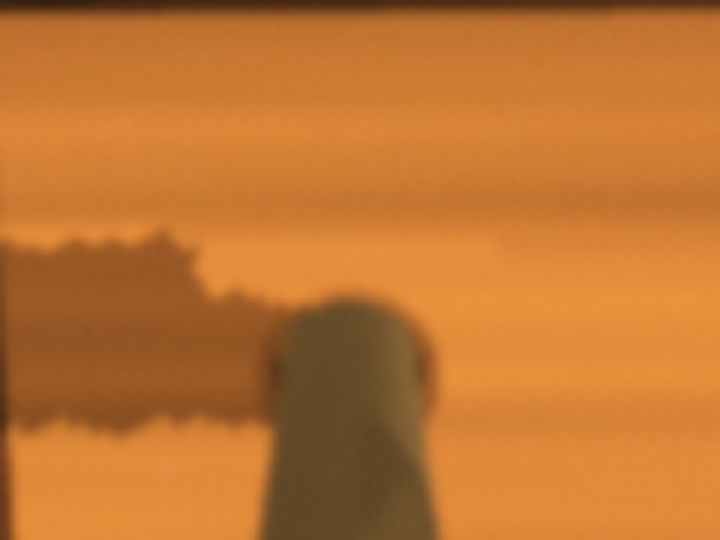

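```bash
python3 -m jog '[0,0,10,0,0,0, 0,0,20,0,0,0, 0,0,30,0,0,0, 0,0,38,0,0,0, 0,0,43,0,0,0, 0,0,43,0,0,0]'
python3 - <<'E'
from h import *
s,T=st();print("F tool",T.inv().apply(s["contact_force"]).round(1))
E
```

```text
clock: 12.95
position: [0.5842, -0.1916, 0.1566]
ee_rot: [0.257, 0.143, 0.955, -0.038]
contact_force: [0.2, -0.1, -1.1]
width: 0.0176
t 12.95 p [ 0.5842 -0.1916  0.1566] F [ 0.2 -0.1 -1.1] M [ 0.08  0.29 -0.02] w 0.0176
[[-0.8271  0.2921  0.4801]
 [ 0.2531  0.9564 -0.1458]
 [-0.5018  0.001  -0.865 ]]
F tool [0.3 0.  1. ]
```

Depth is about 80 mm with no resistance. I'll feel for the stop board next.

```bash
python3 -m jog '[0,0,2,0,0,0, 0,0,4,0,0,0, 0,0,6,0,0,0, 0,0,6,0,0,0]'; python3 -m jog '[0,0,1,0,0,0, 0,0,2,0,0,0, 0,0,2,0,0,0]';python3 -m jog '[0,0,1,0,0,0, 0,0,2,0,0,0, 0,0,2,0,0,0]'
```

```text
clock: 13.45
position: [0.5871, -0.1925, 0.1518]
ee_rot: [0.257, 0.143, 0.955, -0.038]
contact_force: [-0.2, -0.5, -0.9]
width: 0.0177
clock: 13.82
position: [0.5881, -0.1928, 0.1502]
ee_rot: [0.257, 0.143, 0.955, -0.038]
contact_force: [-0.9, -0.9, -1.9]
width: 0.0181
clock: 14.2
position: [0.589, -0.1931, 0.1493]
ee_rot: [0.258, 0.143, 0.955, -0.038]
contact_force: [-3.5, 0.5, 4.5]
width: 0.0179
```

```bash
python3 -m jog '[0,0,1,0,0,0, 0,0,2,0,0,0, 0,0,2,0,0,0]'
python3 - <<'E'
from h import *
s,T=st();print("F tool",T.inv().apply(s["contact_force"]).round(1))
w=cam("wrist")
save(w,"pics/h16w.png",(130,60,530,360),1.9)
d=cam("scene");save(d,"pics/h16s.png",(210,120,330,260),4)
E
```

```text
clock: 14.58
position: [0.5898, -0.1933, 0.1496]
ee_rot: [0.259, 0.142, 0.955, -0.039]
contact_force: [-13.2, 4.1, 19.0]
width: 0.0178
t 14.57 p [ 0.5898 -0.1933  0.1496] F [-13.2   4.1  19. ] M [ 0.23  1.   -0.  ] w 0.0178
[[-0.8257  0.2914  0.4831]
 [ 0.2515  0.9566 -0.1472]
 [-0.505  -0.     -0.8631]]
F tool [  2.3   0.  -23.4]
```

View pics/h16w.png

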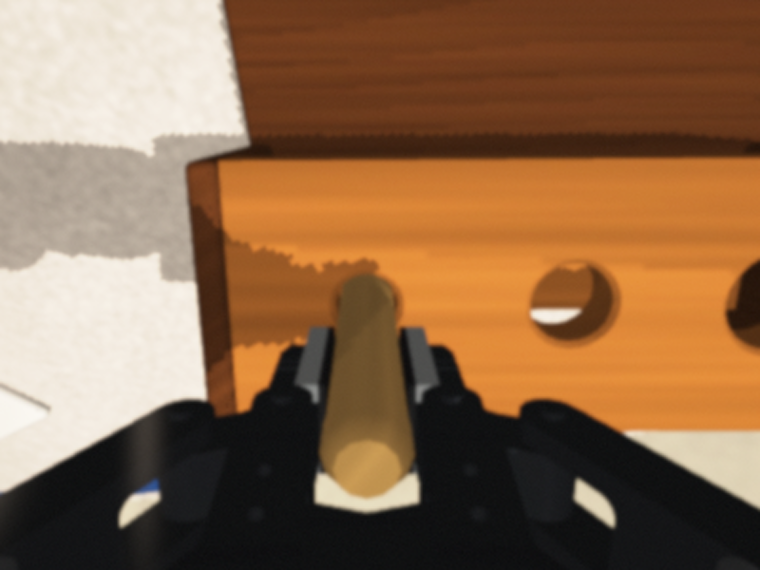

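View pics/h16s.png

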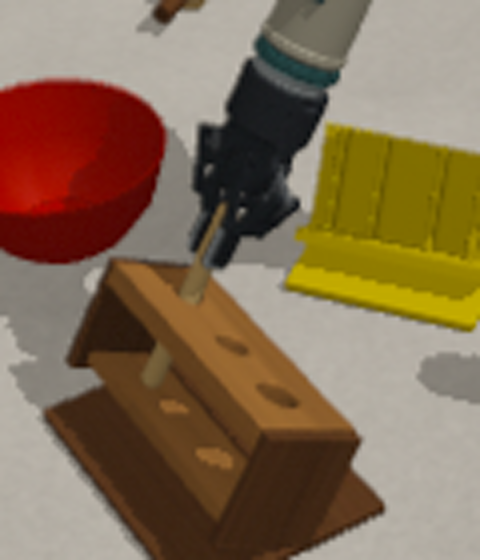

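```bash
python3 -m jog '[0,0,-2,0,0,0, 0,0,-2,0,0,0]'; python3 -m jog '[0,0,0,0,0,0, 0,0,0,0,0,0, 0,0,0,0,0,0, 0,0,0,0,0,0, 0,0,0,0,0,0]' 0.3
python3 - <<'E'
from h import *
w=cam("wrist")
save(w,"pics/h17w.png",(130,60,530,360),1.9)
E
```

```text
clock: 14.92
position: [0.5893, -0.1932, 0.1495]
ee_rot: [0.258, 0.143, 0.955, -0.038]
contact_force: [-5.6, 1.7, 8.4]
width: 0.0181
clock: 15.55
position: [0.589, -0.1931, 0.1484]
ee_rot: [0.257, 0.143, 0.955, -0.038]
contact_force: [-0.2, 0.6, -0.7]
width: 0.06
```

View pics/h17w.png

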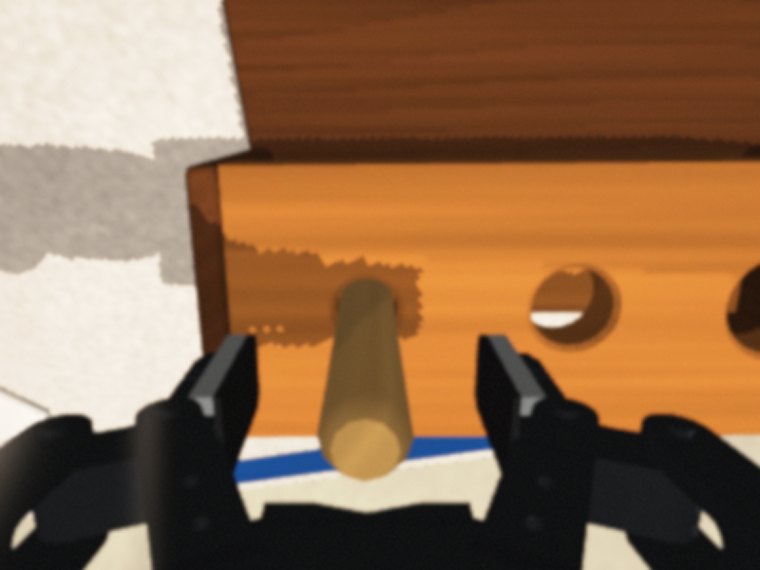

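The rod is free between the jaws and stands in the narrow hole. I'll retract along the axis.

```bash
python3 -m jog '[0,0,-15,0,0,0, 0,0,-50,0,0,0, 0,0,-100,0,0,0, 0,0,-150,0,0,0, 0,0,-150,0,0,0]'
python3 - <<'E'
from h import *
st()
w=cam("wrist");save(w,"pics/z_w.png")
d=cam("scene");save(d,"pics/z_s.png",(190,110,430,320),3.3)
b=cam("side");save(b,"pics/z_b.png",(240,80,420,300),2.7)
E
```

```text
clock: 16.23
position: [0.5174, -0.1717, 0.2843]
ee_rot: [0.262, 0.142, 0.954, -0.04]
contact_force: [-0.7, 0.1, -0.1]
width: 0.0598
t 16.23 p [ 0.5174 -0.1717  0.2843] F [-0.7  0.1 -0.1] M [0.04 0.23 0.03] w 0.0598
[[-0.8221  0.2926  0.4885]
 [ 0.2506  0.9562 -0.151 ]
 [-0.5113 -0.0017 -0.8594]]
```

View pics/z_w.png

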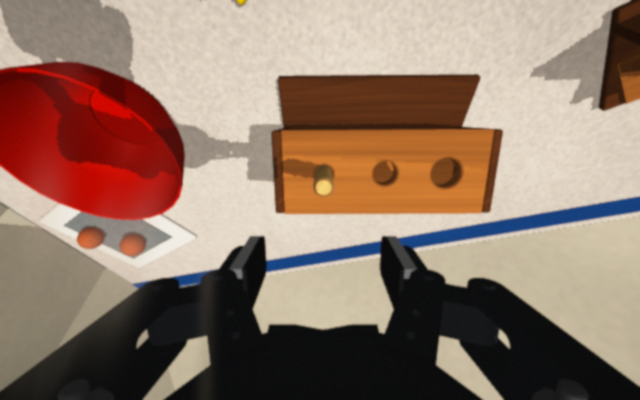

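View pics/z_s.png

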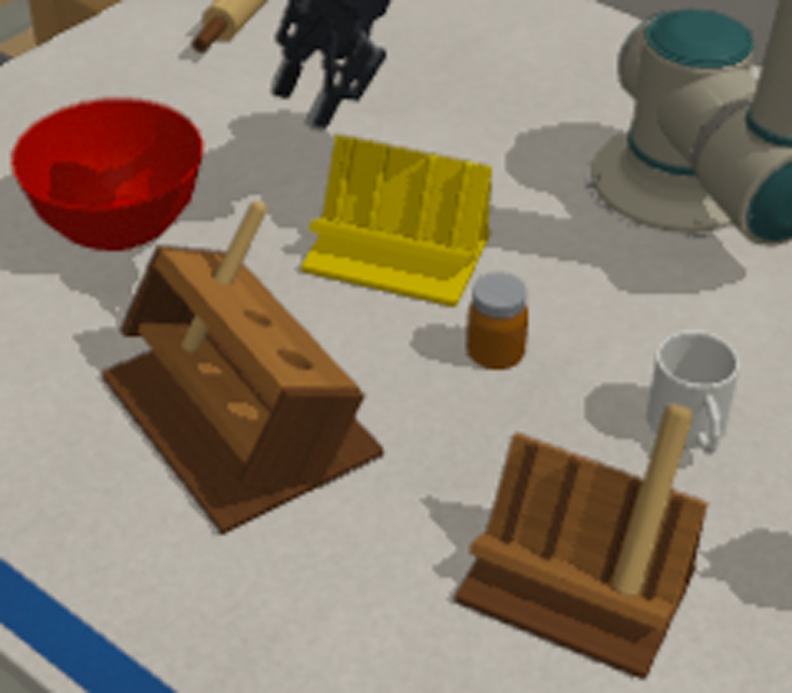

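View pics/z_b.png

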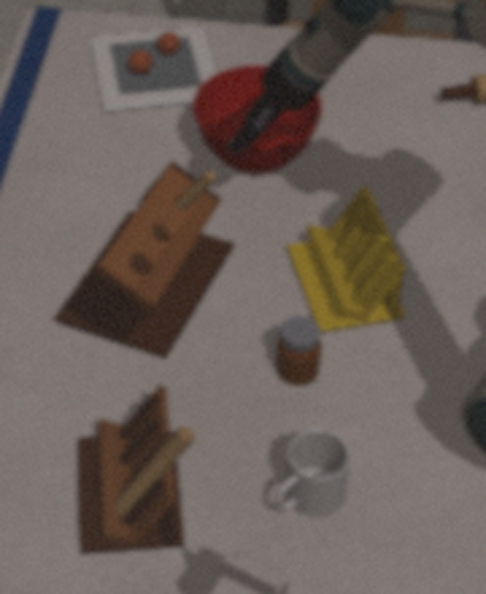

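Run:
```python
from h import *
import pickle
D=pickle.load(open("d0.pkl","rb"))
P,e=two(D["scene"],(268.5,172.1),D["side"],(317.8,145.2));print(P,e)
H=np.array([.6013,-.1965,.125]);print("length out",np.linalg.norm(P-H), H-.09*axes(-.296)[:,2])
sign_off()
```

```text
[ 0.55192013 -0.18555171  0.19456123] 0.0028885455563223347
length out 0.0860058278114535 [ 0.55825701 -0.18337366  0.20294229]
the job is handed in; nothing more can be done
```

I gauged the rod in the rest nearer the gauge, which was the thin one. It now stands in the 22 mm (narrowest) hole, pushed down to the stop board and released. The job is handed in; it took about 16.5 s of the 61 s allowed.

**What I did:**
- I pushed the rod about 80 mm into the widest hole with no noticeable resistance, then drew it out. The depth is worked out from the arm pose.
- I put it into the narrow hole. It slid freely and met the stop board at about 90 mm depth.
- I pressed it down with about 23 N, eased off, opened the jaws and backed away 150 mm.

**Last checks:**
- In the scene view the rod stands in the narrow hole with its foot on the stop board.
- The thick rod is still in its rest. The jar, mug, bowl and yellow rack look undisturbed.
- The robot was touching nothing, with force readings near zero.

**What disagreed:**
- **Fingertip position:** in the images the fingertips sat about 33 mm farther back than the reported tool point. I took the grasp depth from the images instead.
- **Rod height:** a rough two-view check gave 86 mm of rod above the plate instead of 90 mm. The two views differed by about 3 mm, so this is within pixel error, and it shows no sign of the rod standing proud.

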